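# Weigh-check a kit of joint balls on the spring scale

### The job

Check by weight that the kit of five steel joint balls is complete. First swing the pan rest of the spring scale right aside, so that the empty pan hangs free; then pour all five balls from the open-fronted tray into the pan, so that their weight brings the pan down onto its stop and it stays there. Spill none, stand the emptied tray upright on the bench clear of the scale, and leave the other things on the bench where they are.

Things in the scene. Friction and masses are not known exactly. Their poses are not given: they have to be found in the camera images.
- spring_scale: Stand of the spring scale, fixed; grey base 255x110 mm, 16 mm high. Origin on the bench under the base's middle, z up. The pan's axis is at x = -55 mm, the column at x = +85 mm: two upright rods, a spring between them, and a crosshead 82 mm wide in y, 250 mm high. Nothing but the column is higher than the pan's rim. The post of the pan rest stands at x = +85, y = +60 mm.
- pan_mid (a point): Middle of the round steel pan, on its axis, 20 mm below its rim; moves with it. Rim 120 mm wide, flat floor 84 mm, 40 mm deep, wall 2 mm; the rim is 135 mm above the bench while the pan is up. Nothing is above it. The spring lets it start to sink under more than three balls; only all five bring it to the stop.
- scale_pan (a joint): How far the pan has sunk on its guide, m: 0 = up (empty), 0.024 = down on its hard stop (the rubber-topped post under the pan).
- pan_rest (a joint): Angle of the pan rest, rad: about 0 = its tongue lies under the pan's carriage at the column and the pan cannot sink; 1.35 = end of travel, tongue right out. It turns anticlockwise seen from above about the upright axis through rest_pivot, stays where it is left, and takes about 0.5 N at the knob.
- rest_knob (a point): Middle of the pan rest's upright black knob, 14 to 17 mm thick, 33 mm high (84 to 117 mm above the bench), at the end of the lever, 75 mm from its axis; take it from above. At first the lever points outward and away from the pan; it swings round towards the pan's side.
- rest_pivot (a point): Point on the pan rest's upright turning axis, at the height of the knob's middle.
- tray_mid (a point): Middle, half-way up, of the loose aluminium tray with the balls: 110 mm long (x), 58 wide (y), 32 high, 2.5 mm walls, about 0.12 kg empty. -x is its open front, z up. In the front 28 mm the floor rises as a full-width lip sloped 0.31 rad, so balls leave only when the front is tipped down well beyond that (about 0.8 rad empties it). Grip from above across the 58 mm, outside the long walls.
- tray_lip (a point): Middle of the tray's front edge, top of the sloped lip (57 mm in front of tray_mid, 4 mm below it while the tray is level).
- ball_1_center (a point): Centre of the first plain steel joint ball, 22 mm, 44 g, in the tray at the start.
- ball_2_center (a point): Centre of another plain steel joint ball, 22 mm, 44 g, in the tray at the start.
- ball_3_center (a point): Centre of another plain steel joint ball, 22 mm, 44 g, in the tray at the start.
- ball_4_center (a point): Centre of another plain steel joint ball, 22 mm, 44 g, in the tray at the start.
- ball_5_center (a point): Centre of another plain steel joint ball, 22 mm, 44 g, in the tray at the start.
- cup: Bystander, leave alone: ribbed white cup with cable ends, 76 mm wide, 44 mm high. Origin at the centre of its underside.
- tape: Bystander, leave alone: kraft tape roll lying flat, 90 mm wide, 24 mm high. Origin at the centre of its underside.
- back: Bystander, leave alone: white camera back shell with a green board and a cable, 127x74x32 mm. Origin at the centre of its underside.
- lens_cap: Bystander, leave alone: round black lens cap, 22 mm wide, 10 mm high. Origin at the centre of its underside.

How it is judged (in metres and radians):
On the way, in this order (a step that is already met when the one before it is completed fails the run):
1. the pan rest is swung right aside while the pan is still empty and up (value of joint pan_rest above 1.1 rad and value of joint scale_pan below 0.004 m and contact force between tray and spring_scale below 0.1 N and distance between each of ball_1_center, ball_2_center, ball_3_center, ball_4_center, ball_5_center and tray_mid below 0.07 m), for 0.1 s.
2. all five balls are in the pan and their weight has brought it down onto its stop (value of joint scale_pan above 0.0225 m and distance between each of ball_1_center, ball_2_center, ball_3_center, ball_4_center, ball_5_center and pan_mid below 0.06 m), for 0.3 s.
At the end, for the whole second after the job is handed in: All five balls lie still in the pan (within 60 mm of pan_mid), which is down on its stop (over 22.5 of 24 mm), pan rest aside (over 1.1 rad); the tray stands still and upright (within 0.08 rad) on the bench (centre 11 to 22 mm up), not touching the scale; bystanders within 30 mm (all of step 2 and value of joint pan_rest above 1.1 rad and linear speed of each of ball_1, ball_2, ball_3, ball_4, ball_5 below 0.05 m/s and angle between tray_mid's own z axis and vertical below 0.08 rad and height (world z) of tray_mid between 0.011 and 0.022 m and linear speed of tray below 0.02 m/s and contact force between tray and spring_scale below 0.05 N).
It fails at once if the ribbed white cup with cable ends is pushed more than 30 mm from its place or tipped (distance of cup from where it was at the start of the episode above 0.03 m or angle between cup's own z axis and vertical above 0.4 rad).
It fails at once if the kraft tape roll lying flat is pushed more than 30 mm from its place or tipped (distance of tape from where it was at the start of the episode above 0.03 m or angle between tape's own z axis and vertical above 0.4 rad).
It fails at once if the white camera back shell with a green board and a cable is pushed more than 30 mm from its place or tipped (distance of back from where it was at the start of the episode above 0.03 m or angle between back's own z axis and vertical above 0.4 rad).
It fails at once if the round black lens cap is pushed more than 30 mm from its place or tipped (distance of lens_cap from where it was at the start of the episode above 0.03 m or angle between lens_cap's own z axis and vertical above 0.4 rad).
It fails at once if a ball is spilled beside the tray and the pan ((height (world z) of ball_1_center below 0.05 m and distance between ball_1_center and tray_mid above 0.075 m) or (height (world z) of ball_2_center below 0.05 m and distance between ball_2_center and tray_mid above 0.075 m) or (height (world z) of ball_3_center below 0.05 m and distance between ball_3_center and tray_mid above 0.075 m) or (height (world z) of ball_4_center below 0.05 m and distance between ball_4_center and tray_mid above 0.075 m) or (height (world z) of ball_5_center below 0.05 m and distance between ball_5_center and tray_mid above 0.075 m)).
It also fails if it takes over 72 s, if anything falls off the work surface, if the arm or the gripper's body presses on something with over 40 N, if the wrist force passes 120 N, or if a joint passes its speed limit or range.

### The arm

A 6-joint arm with a two-finger parallel gripper is mounted at the origin on a cart in front of the work surface, level with it; the furniture and walls round the work are solid. World frame = base frame: x ahead of the robot, y to its left, z up, the work surface at z = 0. Lengths are in mm, angles in rad, forces in N, time in s.
With the tool pointing down it reaches from about 275 to 750 mm from the base axis. Payload 10.2 kg.
Tool frame: the origin (TCP) lies between the finger pads; the fingertips stand 22 mm ahead of it and the grasp point (between the pads) lies 3 mm ahead of it (ctrl.nose_length is the distance from the TCP to the fingertips, in mm); y points along the fingers, z is the direction in which the jaws open and shut, and the axes are right-handed (so a half turn about y gives the same grasp; the last joint's range is limited). The gripper opens to 85 mm and grips with 20 to 120 N. Pads are 22 mm wide; open, the fingers measure 114 mm over their backs; the gripper's body (76 mm by 85 mm) begins 54 mm behind the grasp point. The pads swing forward as they close: fully open they stand 13 mm farther back than shut.
Start: joints at [-1.422, 0.313, 1.498, -0, 1.331, -0.223], TCP at [190.717, -489.14, 214.694] pointing down, gripper open.
Joint ranges: [-2.94, 2.94], [-0.97, 2.17], [0.19, 2.56], [-1.23, 4.37], [0.02, 3.11], [-2.88, 2.88]. Speed limits (rad/s): [2.39, 2.39, 3.01, 3.14, 3.14, 3.14].

### API

Orientations are given as a unit quaternion [w, x, y, z].
In Python, from rig import ctrl, eyes, models gives the robot as it stands.
- The arm moves only by the shell command python3 -m crank 'ROWS' [FORCE]. ROWS is JSON, a list of rows, each an object with "dp": the shift along the tool's x, y, z in mm, a list of three; "roll": the turn about the tool's y in rad; "gripper": the closure in counts, from 0 (fully open) to 255 (shut). A call has 1 to 10 rows; each row is the pose to reach, as a shift and turn from the pose commanded when the call began, along the tool's axes at that moment; what a row does not reach only later rows make up. A row lasts 1/12 s, in which the tool goes at most 41.7 mm and 7.16 degrees, less where a joint would pass 70% of its speed; a pose out of reach is approached as far as the arm can. A call with a gripper value outside its range is refused whole. The fingers move at their own pace and stop on an object; FORCE is the grip in N (left out, the last holds). Time passes only in rows, so rows that repeat a pose let the fingers close. It gives the time, the measured TCP pose, the force and the opening at its end, in the units of the state.
- ctrl.sense(): the state, without advancing time (a new reading comes with each control period).
- eyes.capture(name): name is "side" or "top"; returns a dict with "color" (420x560x3 uint8, red, green, blue), "fx", "fy", "cx", "cy" (pixels), "R" (3x3) and "t" (3): a world point X has camera coordinates R X + t. Camera axes: x right, y down, z forward; pixel columns grow to the right and rows downward; lengths in mm; the calibration is good to about 2 mm. A picture is of the moment at which its call begins. There is no depth.
- ctrl.finish_job(): hands the job in, once; it reports no verdict.
Trained networks look in a picture, given as the dict that the camera call returned (one of the last four; its "shot" number tells which), for a name from the list of things; names that differ only in an ending like _2 or _b are one class to them, and where a whole thing is asked for, a point or a joint stands for the part that bears it (a point fixed in the world has none). Each returns a list of dicts, best first, with "confidence" (0 to 1); they miss things now and then, are a little off and sometimes report something else, mostly with a low value. They report only what shows in the picture. A call takes as long as a camera call.
- models.spot_in(picture, label): "extent" ([centre column, centre row, width, height] in pixels, round what is visible of it).
- models.spot_point(picture, label): "centre" ([column, row] in pixels: a listed point, or the origin of a listed thing).
The state is a dict: "time_s": time; "joints": joint angles; "dq": joint speeds; "tau": joint torques, N m; "eef_pos": TCP position; "ee_rot": TCP orientation; "force": force on the tool from outside, world axes, zero at the start; "wrist_torque": the same for the moment, N m; "grip_width": opening from 0.0 (shut) to 1.0 (fully open).
Only numpy, scipy, OpenCV 4.12 (cv2) and the standard library are available. Lean on these libraries where they do the work, as an engineer would, in place of code of your own. Each camera call takes 0.05 s, during which the arm holds its last target. There are 200 camera calls.

## Working session

There is one attempt and no reset: what is moved stays moved. The work goes in short steps, Python scripts to look and compute and a shell command to move; the robot and the scene stay as the last step left them, time stands still between calls to the robot, and variables do not carry over. Pictures are saved under pics/ and viewed, about 8 in all and at most 12, crops included, and the job is handed in when it is done.

```bash
mkdir -p pics; ls
cat > h.py <<'E'
import numpy as np, cv2
from rig import ctrl, eyes, models
def snap(tag):
    P={n:eyes.capture(n) for n in("side","top")}
    for n in P: cv2.imwrite(f"pics/{tag}_{n}.png",P[n]["color"][:,:,::-1])
    return P
def proj(p,X):
    c=np.array(p["R"])@np.array(X,float)+np.array(p["t"]).ravel()
    return np.array([p["fx"]*c[0]/c[2]+p["cx"],p["fy"]*c[1]/c[2]+p["cy"]])
def ray(p,uv):
    R=np.array(p["R"]);t=np.array(p["t"]).ravel()
    d=R.T@np.array([(uv[0]-p["cx"])/p["fx"],(uv[1]-p["cy"])/p["fy"],1]);return -R.T@t,d/np.linalg.norm(d)
def tri(P,uvs):
    A=np.zeros((3,3));b=np.zeros(3)
    for p,uv in zip(P,uvs):
        o,d=ray(p,uv);M=np.eye(3)-np.outer(d,d);A+=M;b+=M@o
    X=np.linalg.solve(A,b);return X,[np.linalg.norm(proj(p,X)-uv) for p,uv in zip(P,uvs)]
def atz(p,uv,z):
    o,d=ray(p,uv);return o+d*(z-o[2])/d[2]
E
python3 - <<'E'
from h import *
P=snap("a")
for n in P:
    o,_=ray(P[n],(280,210));print(n,o.round(),P[n]["fx"],np.array(P[n]["R"]).round(2).tolist())
for l in "spring_scale pan_mid rest_knob rest_pivot tray_mid tray_lip ball_1_center cup tape back lens_cap".split():
    r={n:models.spot_point(P[n],l) for n in P}
    for n in r: print(l,n,[(np.round(d["centre"],1).tolist(),round(d["confidence"],2)) for d in r[n][:6]])
    if r["side"] and r["top"]:
        X,e=tri([P["side"],P["top"]],[r["side"][0]["centre"],r["top"][0]["centre"]]);print("   ",X.round(1),np.round(e,1))
s=ctrl.sense();print(s["eef_pos"],s["ee_rot"],s["time_s"])
cv2.imwrite("pics/a.png",np.hstack([cv2.resize(P[n]["color"],(400,300)) for n in P])[:,:,::-1])
E
```

```text
pics
side [  415. -1478.   963.] 474.4563930305772 [[1.0, -0.04, 0.01], [-0.01, -0.5, -0.87], [0.04, 0.86, -0.5]]
top [ 327.   24. 1466.] 462.5572472716892 [[0.01, -1.0, 0.0], [-0.99, -0.01, -0.13], [0.13, -0.0, -0.99]]
spring_scale side [([262.5, 280.8], 0.66), ([307.6, 186.7], 0.27)]
spring_scale top [([376.5, 255.3], 0.85)]
    [ 406.5 -276.6    0.6] [0.6 0.7]
pan_mid side [([265.1, 241.0], 0.77), ([248.0, 233.2], 0.49)]
pan_mid top [([367.4, 249.9], 0.97), ([147.8, 186.9], 0.39)]
    [ 415.8 -225.8  119.6] [0.5 0.5]
rest_knob side [([278.6, 277.7], 0.62), ([296.4, 286.3], 0.53), ([264.4, 239.7], 0.24)]
rest_knob top [([430.2, 224.0], 0.65)]
    [ 473.4 -410.9  121.3] [7.8 7.6]
rest_pivot side [([277.1, 275.0], 0.45)]
rest_pivot top [([373.4, 254.3], 0.63), ([417.7, 238.8], 0.54)]
    [ 431.3 -264.5   12. ] [6.3 6.5]
tray_mid side [([262.6, 230.3], 0.61)]
tray_mid top [([283.7, 243.2], 0.68), ([288.7, 252.5], 0.61)]
    [423.8  16.7   6.6] [5.  5.9]
tray_lip side [([249.6, 234.2], 0.73)]
tray_lip top [([293.2, 270.3], 0.76)]
    [357.6 -13.1   7.3] [0. 0.]
ball_1_center side []
ball_1_center top [([283.8, 240.0], 0.54)]
cup side [([263.8, 190.3], 0.51)]
cup top [([179.3, 247.7], 0.61)]
    [417.5 348.2  -1.1] [1.5 2.1]
tape side [([309.5, 177.9], 0.71), ([266.2, 190.6], 0.48)]
tape top [([145.5, 189.0], 0.59), ([290.2, 239.5], 0.52)]
    [616.4 466.1  -3. ] [0.9 1.3]
back side [([307.3, 186.4], 0.69)]
back top [([179.8, 198.1], 0.74)]
    [590.9 351.   12.2] [2.2 3. ]
lens_cap side [([305.8, 225.8], 0.52)]
lens_cap top [([287.7, 255.3], 0.68), ([270.0, 204.9], 0.49)]
    [483.7  -0.5  31.8] [22. 26.]
[ 190.72345735 -489.13602634  214.70514884] [-0.13068716  0.13068974 -0.69492356  0.69492612] 1.2
```

View pics/a_side.png

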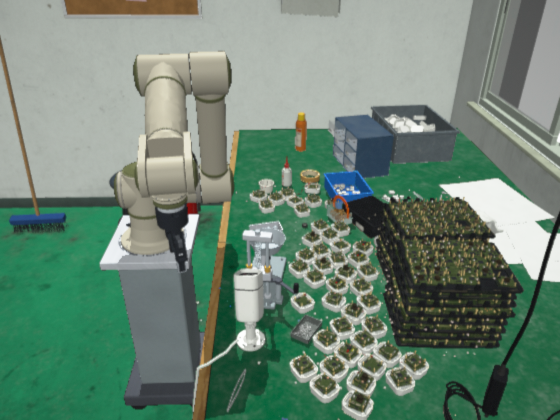

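View pics/a_top.png

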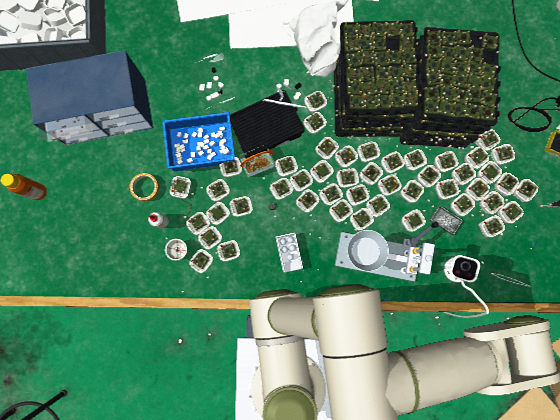

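Run:
```python
import cv2
s=cv2.imread("pics/a_side.png");t=cv2.imread("pics/a_top.png")
cv2.imwrite("pics/b1.png",cv2.resize(t[200:300,260:460],(800,400),interpolation=cv2.INTER_CUBIC))
cv2.imwrite("pics/b2.png",cv2.resize(s[200:350,225:335],(440,600),interpolation=cv2.INTER_CUBIC))
```

```text
(no output)
```

View pics/b1.png

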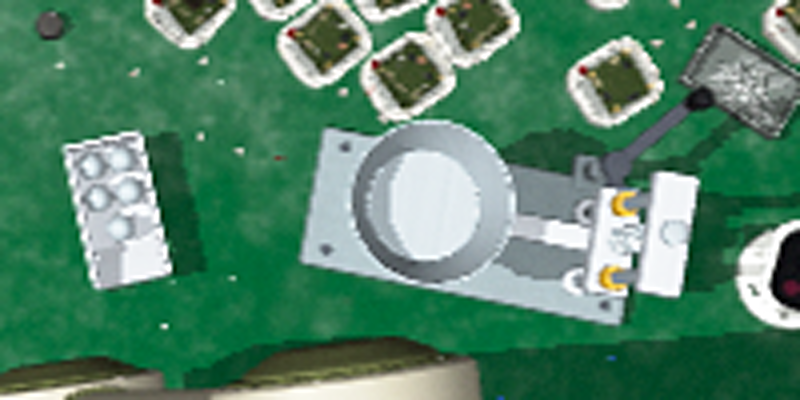

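View pics/b2.png

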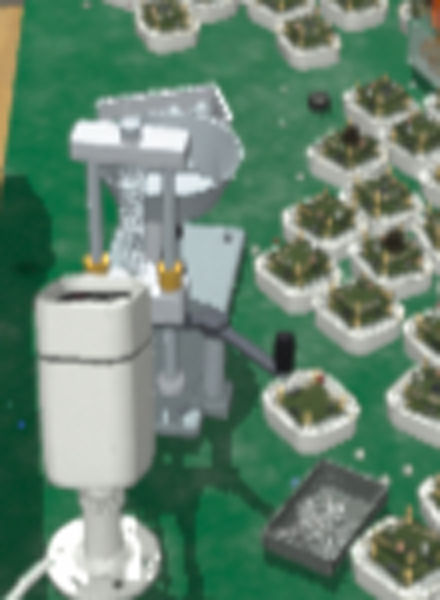

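Run:
```python
from h import *
P={n:eyes.capture(n) for n in("side","top")};T=P["top"];S=P["side"]
c=lambda u,v:(260+u/4-.375,200+v/4-.375)
for n,q,z in [("knobtop",(702,95),117),("pivot",(618,165),100),("b1",(325,128),16),("b2",(302,262),16),("b3",(620,325),16),("pan",(434,203),135),
 ("t1",(64,147),32),("t2",(140,132),32),("t3",(172,272),32),("t4",(97,290),32),("ballA",(92,162),16),("cross1",(690,175),250),("cross2",(680,297),250),("lens",(50,25),10),("pot",(615,82),40),("pot2",(405,75),40),("camera",(790,270),200)]:
    print(n,atz(T,c(*q),z).round(1))
print(tri([S,T],[(296.3,287.5),c(702,97)]), tri([S,T],[(254.5+12,231),c(434,203)]))
for l in("rest_knob","pan_mid","tray_mid","tray_lip"):print(l,models.spot_point(T,l)[:3])
b=[atz(T,c(*q),16)[:2] for q in((325,128),(302,262),(620,325))]
x=b[2]-b[1];print("scale yaw",np.arctan2(x[1],x[0]),np.linalg.norm(x),np.linalg.norm(b[0]-b[1]))
m=(b[0]+b[2])/2;print("scale origin",m);x/=np.linalg.norm(x);y=np.array([-x[1],x[0]])
print("pan",m-55*x,"post",m+85*x+60*y,"col",m+85*x)
```

```text
knobtop [ 498.3 -426.5  117. ]
pivot [ 447.3 -368.3  100. ]
b1 [ 480.7 -161.9   16. ]
b2 [ 375.3 -143.7   16. ]
b3 [ 329.9 -391.1   16. ]
pan [ 415. -225.  135.]
t1 [461.3  43.3  32. ]
t2 [473.9 -15.7  32. ]
t3 [365.7 -41.5  32. ]
t4 [351.1  16.2  32. ]
ballA [451.3  21.3  16. ]
cross1 [ 428.2 -372.5  250. ]
cross2 [ 348.2 -363.8  250. ]
lens [560.8  56.3  10. ]
pot [ 517.3 -384.7   40. ]
pot2 [ 520.5 -221.2   40. ]
camera [ 368.4 -455.3  200. ]
(array([ 500.01586733, -432.450308  ,   98.99968738]), [np.float64(0.3155465051471343), np.float64(0.29896009259276474)]) (array([ 416.39210165, -221.35449746,  154.01546026]), [np.float64(0.8454617420052055), np.float64(0.9380210918264188)])
rest_knob [{'centre': [431.0, 221.4], 'confidence': 0.43}]
pan_mid [{'centre': [364.5, 251.2], 'confidence': 0.86}, {'centre': [376.4, 255.5], 'confidence': 0.35}]
tray_mid [{'centre': [289.3, 249.8], 'confidence': 0.77}]
tray_lip [{'centre': [295.4, 270.6], 'confidence': 0.61}, {'centre': [431.8, 221.0], 'confidence': 0.19}]
scale yaw -1.7523335945164804 251.57660757725026 106.98164055729929
scale origin [ 405.31156824 -276.51185004]
pan [ 415.24136682 -222.41564777] post [ 448.97955472 -370.94757928] col [ 389.96551588 -360.11507173]
```

```bash
cat >> h.py <<'E'
from scipy.spatial.transform import Rotation as Ro
def tool():
    s=ctrl.sense();w,x,y,z=s["ee_rot"];return np.array(s["eef_pos"]),Ro.from_quat([x,y,z,w]).as_matrix(),s
def dp(X,jaw=None):
    "rows' dp (and roll) to bring TCP to X with the jaw axis at world angle jaw (mod pi)"
    p,R,s=tool();r=None
    if jaw is not None:
        a=np.arctan2(R[1,2],R[0,2]);r=round(-((jaw-a+np.pi/2)%np.pi-np.pi/2),3)
    return (R.T@(np.array(X,float)-p)).round(1).tolist(),r
E
python3 - <<'E'
from h import *
P={n:eyes.capture(n) for n in("side","top")};T=P["top"];S=P["side"]
b=atz(S,(250,341),0);print("cam base",b)
for z in(100,150,180,200,220,250):print(z,proj(S,[b[0],b[1],z]),proj(T,[b[0],b[1],z]))
for l in("rest_knob","spring_scale"):print(l,[(d["extent"],d["confidence"]) for n in P for d in models.spot_in(P[n],l)[:2]])
piv=np.array([449,-371]);o=[]
for a in(0,.2,.45,.7,.95,1.2,1.35):
    A=-.851+a;print(a,(piv+75*np.array([np.cos(A),np.sin(A)])).round(1))
p=tool()[0];print(dp([p[0],p[1],345],1.4),dp([498.5,-427.5,345],1.4),dp([498.5,-427.5,112],1.4))
E
```

```text
cam base [ 370.01403206 -535.29436022    0.        ]
100 [249.01780264 313.36583633] [471.41434378 267.85997733]
150 [248.49643204 298.69705275] [478.60651601 267.40741476]
180 [248.17319718 289.60282642] [483.18877947 267.11907892]
200 [247.9531867 283.4128224] [486.3635919 266.919306 ]
220 [247.72945265 277.11805562] [489.63974151 266.7131565 ]
250 [247.38666045 267.47358262] [494.75484695 266.39129194]
rest_knob [([285.7, 287.6, 27.4, 18.2], 0.45), ([424.2, 234.1, 29.1, 22.2], 0.71)]
spring_scale [([270.4, 268.3, 57.1, 80.8], 0.89), ([385.8, 251.4, 102.6, 61.5], 0.7)]
0 [ 498.4 -427.4]
0.2 [ 508.7 -416.4]
0.45 [ 518.1 -400.3]
0.7 [ 523.1 -382.3]
0.95 [ 523.6 -363.6]
1.2 [ 519.5 -345.4]
1.35 [ 514.9 -335.1]
([-0.0, -130.3, 0.0], np.float64(0.543)) ([-309.2, -130.3, 54.4], np.float64(0.543)) ([-309.2, 102.7, 54.4], np.float64(0.543))
```

```bash
python3 -m crank '[{"dp":[0,-40,0],"roll":0,"gripper":170},{"dp":[0,-80,0],"roll":0,"gripper":170},{"dp":[0,-130,0],"roll":0.1,"gripper":170},{"dp":[0,-130,0],"roll":0.2,"gripper":170},{"dp":[-40,-130,7],"roll":0.3,"gripper":170},{"dp":[-80,-130,14],"roll":0.4,"gripper":170},{"dp":[-120,-130,21],"roll":0.54,"gripper":170},{"dp":[-160,-130,28],"roll":0.54,"gripper":170},{"dp":[-200,-130,35],"roll":0.54,"gripper":170},{"dp":[-240,-130,42],"roll":0.54,"gripper":170}]' 20
python3 - <<'E'
from h import *
print(dp([498.5,-427.5,345],1.4),dp([498.5,-427.5,112],1.4))
E
```

```text
time_s: 2.63
eef_pos: [431.3, -440.2, 344.8]
ee_rot: [0.059, -0.06, -0.705, 0.705]
force: [-0.5, -1.3, 0.4]
grip_width: 0.332
([-64.1, -0.2, -23.8], np.float64(0.002)) ([-64.1, 232.8, -23.9], np.float64(0.002))
```

```bash
python3 -m crank '[{"dp":[-32,0,-12],"gripper":170},{"dp":[-64,0,-24],"gripper":170},{"dp":[-64,40,-24],"gripper":170},{"dp":[-64,80,-24],"gripper":170},{"dp":[-64,120,-24],"gripper":170},{"dp":[-64,160,-24],"gripper":170},{"dp":[-64,192,-24],"gripper":170},{"dp":[-64,192,-24],"gripper":170}]'
python3 - <<'E'
from h import *
P=snap("c");p,R,_=tool();print(p,dp([498.5,-427.5,112]))
for n in P:
    u=proj(P[n],p+[0,0,-22]);k=proj(P[n],[498.5,-427.5,117]);print(n,u,k,P[n]["color"].shape)
S=P["side"]["color"][230:330,235:345];T=P["top"]["color"][180:280,380:490]
cv2.imwrite("pics/c.png",np.hstack([cv2.resize(i,(400,364),interpolation=cv2.INTER_CUBIC) for i in(S,T)])[:,:,::-1])
E
```

```text
[ 433.97292826 -438.93629033  343.17066935] ([-61.9, 231.2, -21.3], None)
side [272.49226019 222.07888384] [295.48567501 281.41277848] (420, 560, 3)
top [467.99691926 239.19837065] [435.47743475 223.32611018] (420, 560, 3)$[0]: bad value
```

View pics/c.png

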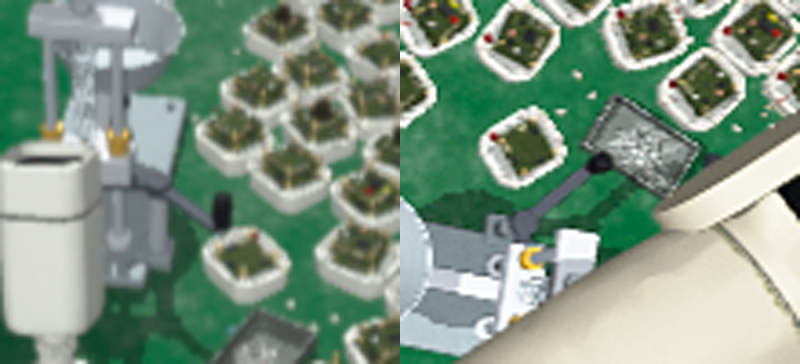

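```bash
python3 -m crank '[{"dp":[-32,0,-11],"roll":0,"gripper":170},{"dp":[-62,0,-21],"roll":0,"gripper":170},{"dp":[-62,40,-21],"roll":0,"gripper":170},{"dp":[-62,80,-21],"roll":0,"gripper":170},{"dp":[-62,120,-21],"roll":0,"gripper":170},{"dp":[-62,160,-21],"roll":0,"gripper":170},{"dp":[-62,190,-21],"roll":0,"gripper":170},{"dp":[-62,190,-21],"roll":0,"gripper":170}]'
python3 - <<'E'
from h import *
P=snap("d");p,R,_=tool();print(p,dp([498.5,-427.5,112]))
for n in P:
    u=proj(P[n],p+[0,0,-22]);k=proj(P[n],[498.5,-427.5,117]);print(n,u,k)
S=P["side"]["color"][230:330,235:345];T=P["top"]["color"][180:280,380:490]
cv2.imwrite("pics/d.png",np.hstack([cv2.resize(i,(400,364),interpolation=cv2.INTER_CUBIC) for i in(S,T)])[:,:,::-1])
E
```

```text
time_s: 3.4
eef_pos: [491.6, -428.9, 148.0]
ee_rot: [-0.063, 0.057, 0.708, -0.702]
force: [-0.4, -0.2, -0.8]
grip_width: 0.334
[ 493.80299003 -431.23479066  155.57469781] ([-4.0, 43.6, -4.5], None)
side [294.01984793 277.60468323] [295.48567501 281.41277848]
top [438.69632494 224.25748698] [435.47743475 223.32611018]
```

View pics/d.png

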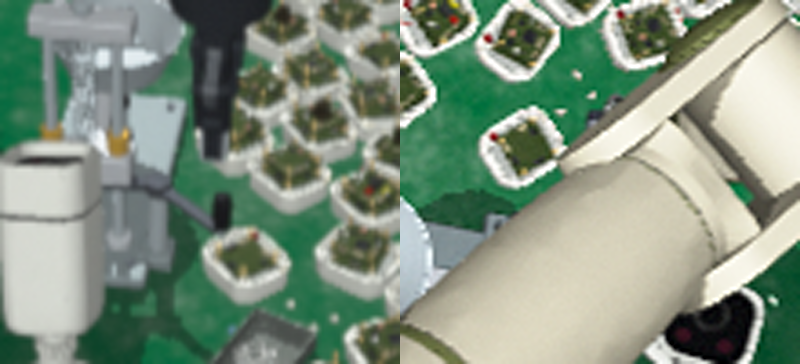

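```bash
python3 -m crank '[{"dp":[-5,0,-4],"roll":0,"gripper":170},{"dp":[-5,0,-4],"roll":0,"gripper":170},{"dp":[-5,15,-4],"roll":0,"gripper":170},{"dp":[-5,30,-4],"roll":0,"gripper":170},{"dp":[-5,42,-4],"roll":0,"gripper":170},{"dp":[-5,42,-4],"roll":0,"gripper":170},{"dp":[-5,42,-4],"roll":0,"gripper":170}]'
python3 - <<'E'
from h import *
P=snap("e")
for i in range(2): print(tool()[0],tool()[2]["force"])
piv=np.array([449,-371])
for a in(.2,.45,.7,.95,1.15,1.35,1.4):
    A=-.851+a;print(a,dp([*(piv+75*np.array([np.cos(A),np.sin(A)])),112]))
E
```

```text
time_s: 4.08
eef_pos: [499.9, -427.8, 113.3]
ee_rot: [0.059, -0.059, -0.704, 0.705]
force: [-0.2, -0.2, 1.2]
grip_width: 0.332
[ 500.09695352 -428.16710278  114.12722591] [0.59776029 0.90085786 0.50725737]
[ 500.09695352 -428.16710278  114.12722591] [0.59776029 0.90085786 0.50725737]
0.2 ([-6.5, 2.1, -13.0], None)
0.45 ([-13.0, 2.1, -30.5], None)
0.7 ([-15.0, 2.1, -49.1], None)
0.95 ([-12.4, 2.1, -67.6], None)
1.15 ([-7.0, 2.0, -81.6], None)
1.35 ([1.0, 2.0, -94.2], None)
1.4 ([3.4, 2.0, -97.1], None)
```

```bash
python3 -m crank '[{"dp":[-4,0,-7],"roll":0,"gripper":170},{"dp":[-7,0,-13],"roll":0,"gripper":170},{"dp":[-10,0,-22],"roll":0,"gripper":170},{"dp":[-13,0,-31],"roll":0,"gripper":170},{"dp":[-15,0,-40],"roll":0,"gripper":170},{"dp":[-15,0,-49],"roll":0,"gripper":170},{"dp":[-14,0,-58],"roll":0,"gripper":170},{"dp":[-12,0,-67],"roll":0,"gripper":170},{"dp":[-10,0,-75],"roll":0,"gripper":170},{"dp":[-10,0,-75],"roll":0,"gripper":170}]'
python3 -m crank '[{"dp":[3,0,-7],"roll":0,"gripper":170},{"dp":[7,0,-14],"roll":0,"gripper":170},{"dp":[12,0,-21],"roll":0,"gripper":170},{"dp":[12,0,-21],"roll":0,"gripper":170},{"dp":[12,0,-21],"roll":0,"gripper":170}]'
python3 - <<'E'
from h import *
P=snap("f");p,R,s=tool();print(p,s["force"])
for n in P: print(n,models.spot_point(P[n],"rest_knob")[:2],proj(P[n],p+[0,0,-8]))
S=P["side"]["color"][230:330,235:345];T=P["top"]["color"][180:280,380:490]
cv2.imwrite("pics/f.png",np.hstack([cv2.resize(i,(400,364),interpolation=cv2.INTER_CUBIC) for i in(S,T)])[:,:,::-1])
E
```

```text
time_s: 5.02
eef_pos: [522.0, -353.7, 112.9]
ee_rot: [-0.059, 0.059, 0.705, -0.704]
force: [0.2, 0.2, 0.1]
grip_width: 0.334
time_s: 5.43
eef_pos: [513.6, -332.6, 112.9]
ee_rot: [0.059, -0.059, -0.705, 0.705]
force: [0.3, -0.3, 0.5]
grip_width: 0.336
[ 513.78248405 -333.04450353  112.79782717] [ 1.464056   -0.10867879  0.13410678]
side [{'centre': [295.4, 284.3], 'confidence': 0.47}, {'centre': [263.5, 239.6], 'confidence': 0.37}] [298.54616808 264.59948792]
top [{'centre': [180.7, 195.0], 'confidence': 0.72}] [402.22377768 218.27625794]
```

View pics/f.png

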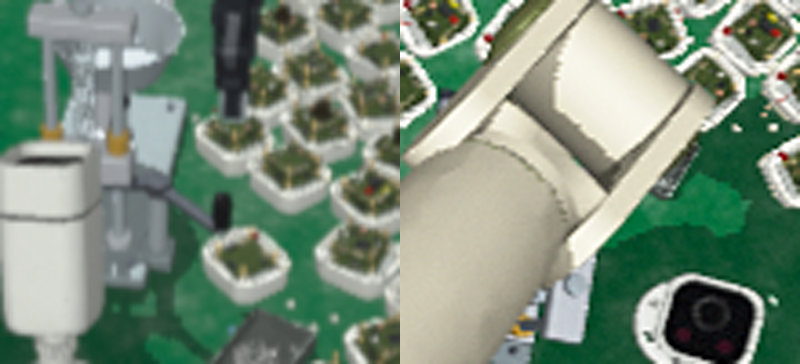

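Run:
```python
from h import *
print(ctrl.nose_length,[a for a in dir(ctrl) if a[0]!='_'])
P={n:eyes.capture(n) for n in("side","top")};S=P["side"];T=P["top"]
for z in(95,100.5,105):print(z,atz(S,(296.1,287.5),z))
for z in(100,117):print(z,atz(T,(435.2,223.4),z))
p=tool()[0]
for k in(-8,0,8,22):print(k,proj(S,p-[0,0,k]),proj(S,p-[0,28,k]))
e=cv2.imread("pics/e_side.png")[230:330,235:345];f=cv2.imread("pics/f_side.png")[180:280,235:345]
cv2.imwrite("pics/ef.png",np.hstack([cv2.resize(i,(400,364),interpolation=cv2.INTER_CUBIC) for i in(e,f)]))
```

```text
22.0 ['PlanningError', 'finish_job', 'nose_length', 'sense']
95 [ 500.74156922 -427.44653797   95.        ]
100.5 [ 500.19789606 -434.10840362  100.5       ]
105 [ 499.75307257 -439.55902096  105.        ]
100 [ 500.42149477 -432.36052637  100.        ]
117 [ 498.2693532  -426.67615045  117.        ]
-8 [298.67179129 260.31448737] [299.31319817 265.99214947]
0 [298.60316777 262.48222427] [299.24154063 268.18114299]
8 [298.53493108 264.63774196] [299.170294   270.35758416]
22 [298.41643787 268.38080467] [299.04659056 274.13647526]
```

View pics/ef.png

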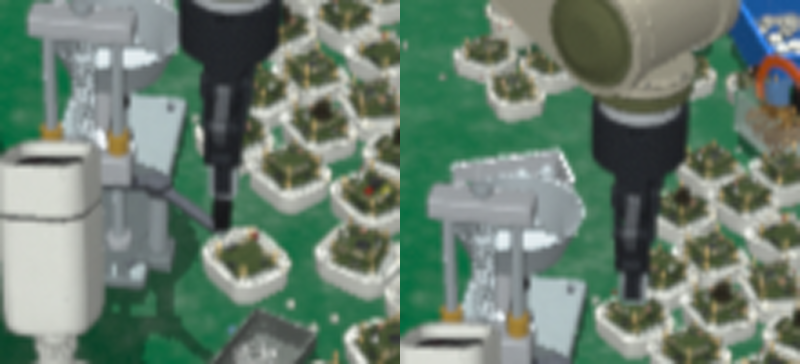

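```bash
python3 - <<'E'
from h import *
print(dp([499,-429,150],1.4))
E
python3 -m crank '[{"dp":[0,-40,0],"roll":0,"gripper":165},{"dp":[0,-40,0],"roll":0,"gripper":165},{"dp":[-2,-40,32],"roll":0,"gripper":165},{"dp":[-2,-40,64],"roll":0,"gripper":165},{"dp":[-2,-40,96],"roll":0,"gripper":165},{"dp":[-2,-40,96],"roll":0,"gripper":165},{"dp":[-2,-40,96],"roll":0,"gripper":165}]'
python3 - <<'E'
from h import *
print(tool()[0],dp([499,-429,100],1.4))
E
```

```text
([-1.6, -37.4, 97.1], np.float64(0.002))
time_s: 6.32
eef_pos: [499.1, -429.1, 152.3]
ee_rot: [-0.06, 0.06, 0.705, -0.705]
force: [-0.4, 0.6, 0.3]
grip_width: 0.353
[ 499.0502632  -429.11782648  152.30150615] ([0.1, 52.3, -0.1], np.float64(0.0))
```

```bash
python3 -m crank '[{"dp":[0,15,0],"roll":0,"gripper":165},{"dp":[0,30,0],"roll":0,"gripper":165},{"dp":[0,40,0],"roll":0,"gripper":165},{"dp":[0,46,0],"roll":0,"gripper":165},{"dp":[0,52,0],"roll":0,"gripper":165},{"dp":[0,52,0],"roll":0,"gripper":165}]'
python3 -m crank '[{"dp":[0,0,0],"roll":0,"gripper":255},{"dp":[0,0,0],"roll":0,"gripper":255},{"dp":[0,0,0],"roll":0,"gripper":255},{"dp":[0,0,0],"roll":0,"gripper":255},{"dp":[0,0,0],"roll":0,"gripper":255},{"dp":[0,0,0],"roll":0,"gripper":255}]' 20
```

```text
time_s: 6.82
eef_pos: [499.6, -427.1, 99.9]
ee_rot: [-0.06, 0.059, 0.705, -0.704]
force: [-0.3, 0.9, -0.1]
grip_width: 0.35
time_s: 7.32
eef_pos: [499.7, -427.7, 100.9]
ee_rot: [0.059, -0.059, -0.705, 0.705]
force: [0.2, 1.1, -0.0]
grip_width: 0.0
```

Run:
```python
from h import *
P={n:eyes.capture(n) for n in("side","top")};S=P["side"]
print("start tip",proj(S,[190.7,-489,192.7]))
p=tool()[0];print(p)
im=S["color"][240:320,250:340].copy()
a=cv2.imread("pics/a_side.png")[:,:,::-1][210:290,140:230].copy()
def vis(im,off,pts):
    b=cv2.resize(im,(400,356),interpolation=cv2.INTER_CUBIC)
    for q,c in pts:
        u=((proj(S,q)-off+.5)*400/90).astype(int);cv2.circle(b,tuple(map(int,u)),3,c,-1)
    return b
o=vis(im,np.array([250,240]),[(p-[0,0,22],(255,0,0)),(p,(255,255,0)),([499,-430,117],(0,255,255)),([499,-430,84],(0,0,255)),([514.9,-335,100],(255,0,255))])
q=vis(a,np.array([140,210]),[([190.7,-489,192.7],(255,0,0)),([190.7,-489,214.7],(255,255,0))])
cv2.imwrite("pics/g.png",np.hstack([o,q])[:,:,::-1])
```

```text
start tip [179.30338362 275.48655375]
[ 499.65074187 -427.71942267  100.75400956]
```

View pics/g.png

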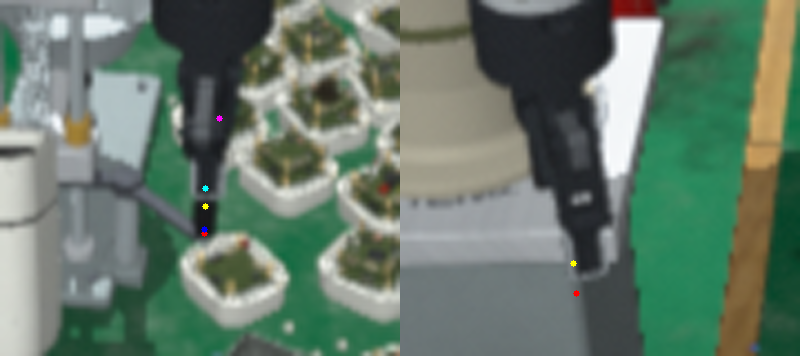

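```bash
python3 -m crank '[{"dp":[0,-40,0],"roll":0,"gripper":255},{"dp":[0,-80,0],"roll":0,"gripper":255},{"dp":[0,-120,0],"roll":0,"gripper":255},{"dp":[0,-160,0],"roll":0,"gripper":255},{"dp":[0,-200,0],"roll":0,"gripper":255},{"dp":[0,-200,-40],"roll":0,"gripper":255},{"dp":[0,-200,-80],"roll":0,"gripper":255},{"dp":[0,-200,-120],"roll":0,"gripper":255},{"dp":[0,-200,-160],"roll":0,"gripper":255},{"dp":[0,-200,-200],"roll":0,"gripper":255}]'
python3 - <<'E'
from h import *
print(dp([440,-85,300]),dp([440,-85,90]))
E
```

```text
time_s: 8.25
eef_pos: [533.0, -228.6, 300.8]
ee_rot: [0.059, -0.06, -0.705, 0.705]
force: [0.8, -0.1, -0.1]
grip_width: -0.002
([115.8, 0.8, -126.0], None) ([115.8, 210.8, -126.0], None)
```

```bash
python3 -m crank '[{"dp":[28,0,-32],"roll":0,"gripper":255},{"dp":[56,0,-62],"roll":0,"gripper":255},{"dp":[86,0,-94],"roll":0,"gripper":255},{"dp":[115,0,-126],"roll":0,"gripper":255},{"dp":[115,40,-126],"roll":0,"gripper":255},{"dp":[115,80,-126],"roll":0,"gripper":255},{"dp":[115,120,-126],"roll":0,"gripper":255},{"dp":[115,160,-126],"roll":0,"gripper":255},{"dp":[115,210,-126],"roll":0,"gripper":255},{"dp":[115,210,-126],"roll":0,"gripper":255}]'
cat >> h.py <<'E'
def tipdiff(tag="x"):
    P=snap(tag);p=tool()[0];out={}
    for n in P:
        a=cv2.imread(f"pics/a_{n}.png")[:,:,::-1]
        d=(cv2.absdiff(a,P[n]["color"]).max(2)>40).astype(np.uint8)
        u=proj(P[n],p-[0,0,22]);c=int(round(u[0]))
        print(n,"pred tip",u.round(1),"tcp",proj(P[n],p).round(1))
        for r in range(int(u[1])-24,int(u[1])+12,3): print(r,"".join(".#"[v] for v in d[r,c-30:c+30]))
E
python3 - <<'E'
from h import *
tipdiff("h");print(tool()[0])
E
```

```text
time_s: 9.08
eef_pos: [437.9, -85.6, 85.9]
ee_rot: [-0.062, 0.056, 0.706, -0.703]
force: [-0.3, 1.0, -0.5]
grip_width: -0.002
side pred tip [272.5 230.8] tcp [272.5 225.4]
206 ........................#....######.........................
209 .......................###########..........................
212 ........................##########..........................
215 .........................########...........................
218 ..........................#####.#...........................
221 ...........................#####............................
224 ............................................................
227 ............................................................
230 ............................................................
233 ............................................................
236 ............................................................
239 ..........................................#.................
top pred tip [318.3 242.7] tcp [318.9 242.2]
218 .................############.###############.###...........
221 ...............############.#########################.......
224 .............#############.#################################
227 .............###############################################
230 .............##########.####################################
233 ............################################################
236 ...........#################################################
239 .........###################################################
242 .........###############################################.##.
245 ......##.#################################################..
248 ......###..##########################################.###.#.
251 ..........##############################################..##
[440.38421269 -86.8268845   90.25451031]
```

```bash
python3 -m crank '[{"dp":[0,15,0],"roll":0,"gripper":255},{"dp":[0,30,0],"roll":0,"gripper":255},{"dp":[0,45,0],"roll":0,"gripper":255},{"dp":[0,58,0],"roll":0,"gripper":255},{"dp":[0,58,0],"roll":0,"gripper":255},{"dp":[0,58,0],"roll":0,"gripper":255}]'
python3 -m crank '[{"dp":[0,4,0],"roll":0,"gripper":255},{"dp":[0,8,0],"roll":0,"gripper":255},{"dp":[0,11,0],"roll":0,"gripper":255},{"dp":[0,11,0],"roll":0,"gripper":255}]'
python3 - <<'E'
from h import *
tipdiff("i");print(tool()[0])
E
```

```text
time_s: 9.68
eef_pos: [442.1, -87.6, 34.6]
ee_rot: [0.058, -0.06, -0.704, 0.705]
force: [-0.2, 0.1, 0.4]
grip_width: -0.004
time_s: 10.02
eef_pos: [440.8, -87.0, 21.6]
ee_rot: [-0.059, 0.059, 0.705, -0.705]
force: [-0.4, 0.7, 0.2]
grip_width: 0.0
side pred tip [272.7 247. ] tcp [272.7 241.9]
223 .........................##########.........................
226 ........................###########.........................
229 ................................##..........................
232 ............................................................
235 .........................................#..................
238 ..........................................#.................
241 ........................................#...................
244 ...................####...########....#.....................
247 ..................#####...########..........................
250 ............................................................
253 ............................................................
256 ............................#########.......................
top pred tip [316.7 244.3] tcp [317.2 243.8]
220 .................###########################................
223 ................###########.######################..........
226 ..............##########################################....
229 ..............##########.###################################
232 .............##########################################.####
235 ............##########################################.##.##
238 ...........#################################################
241 ..........#############################################.##.#
244 ...........#################################################
247 .......#####################################################
250 .....#####..################################################
253 ......#...########################################.#########
[440.89766191 -87.05543959  21.79493773]
```

```bash
for i in 1; do :; done
python3 -m crank '[{"dp":[0,2,0],"roll":0,"gripper":255},{"dp":[0,4,0],"roll":0,"gripper":255},{"dp":[0,4,0],"roll":0,"gripper":255}]'
```

```text
time_s: 10.37
eef_pos: [440.7, -86.9, 17.4]
ee_rot: [-0.06, 0.059, 0.705, -0.705]
force: [-0.1, 0.4, -0.0]
grip_width: 0.003
```

```bash
python3 -m crank '[{"dp":[0,2,0],"roll":0,"gripper":255},{"dp":[0,4,0],"roll":0,"gripper":255},{"dp":[0,4,0],"roll":0,"gripper":255}]'
```

```text
time_s: 10.62
eef_pos: [440.7, -86.9, 13.3]
ee_rot: [-0.06, 0.059, 0.705, -0.705]
force: [0.6, 0.3, -0.2]
grip_width: 0.003
```

```bash
python3 -m crank '[{"dp":[0,3,0],"roll":0,"gripper":255},{"dp":[0,6,0],"roll":0,"gripper":255},{"dp":[0,6,0],"roll":0,"gripper":255}]'
```

```text
time_s: 10.87
eef_pos: [440.6, -86.9, 7.1]
ee_rot: [-0.06, 0.059, 0.705, -0.704]
force: [-0.5, -0.5, 0.3]
grip_width: 0.001
```

```bash
python3 -m crank '[{"dp":[0,3,0],"roll":0,"gripper":255},{"dp":[0,6,0],"roll":0,"gripper":255},{"dp":[0,6,0],"roll":0,"gripper":255}]'
```

```text
time_s: 11.12
eef_pos: [440.6, -86.9, 1.2]
ee_rot: [-0.06, 0.059, 0.705, -0.705]
force: [-0.5, -0.1, -0.5]
grip_width: 0.002
```

```bash
python3 -m crank '[{"dp":[0,2,0],"roll":0,"gripper":255},{"dp":[0,4,0],"roll":0,"gripper":255},{"dp":[0,4,0],"roll":0,"gripper":255}]'
```

```text
time_s: 11.37
eef_pos: [440.7, -87.0, -2.7]
ee_rot: [-0.06, 0.059, 0.705, -0.705]
force: [-0.1, 1.4, -0.0]
grip_width: -0.0
```

```bash
python3 -m crank '[{"dp":[0,2,0],"roll":0,"gripper":255},{"dp":[0,4,0],"roll":0,"gripper":255},{"dp":[0,4,0],"roll":0,"gripper":255}]'
```

```text
time_s: 11.62
eef_pos: [440.7, -87.0, -6.6]
ee_rot: [-0.06, 0.059, 0.705, -0.705]
force: [-0.0, 0.1, 0.0]
grip_width: 0.002
```

```bash
python3 -m crank '[{"dp":[0,2,0],"roll":0,"gripper":255},{"dp":[0,3,0],"roll":0,"gripper":255},{"dp":[0,3,0],"roll":0,"gripper":255}]'
```

```text
time_s: 11.87
eef_pos: [440.8, -87.0, -9.5]
ee_rot: [-0.059, 0.059, 0.705, -0.705]
force: [-0.3, 0.2, -0.4]
grip_width: -0.0
```

```bash
python3 -m crank '[{"dp":[0,2,0],"roll":0,"gripper":255},{"dp":[0,3,0],"roll":0,"gripper":255},{"dp":[0,3,0],"roll":0,"gripper":255}]'
```

```text
time_s: 12.12
eef_pos: [440.7, -87.0, -12.5]
ee_rot: [-0.06, 0.059, 0.705, -0.705]
force: [0.9, 0.0, -0.2]
grip_width: -0.0
```

```bash
python3 -m crank '[{"dp":[0,2,0],"roll":0,"gripper":255},{"dp":[0,2,0],"roll":0,"gripper":255},{"dp":[0,2,0],"roll":0,"gripper":255}]'
```

```text
time_s: 12.37
eef_pos: [440.8, -87.0, -14.4]
ee_rot: [-0.059, 0.059, 0.705, -0.705]
force: [-0.2, -0.8, -0.4]
grip_width: -0.0
```

```bash
python3 -m crank '[{"dp":[0,2,0],"roll":0,"gripper":255},{"dp":[0,2,0],"roll":0,"gripper":255},{"dp":[0,2,0],"roll":0,"gripper":255}]'
```

```text
time_s: 12.62
eef_pos: [440.8, -87.0, -16.4]
ee_rot: [-0.059, 0.059, 0.705, -0.705]
force: [-0.1, 1.1, 0.2]
grip_width: 0.003
```

```bash
python3 -m crank '[{"dp":[0,2,0],"roll":0,"gripper":255},{"dp":[0,2,0],"roll":0,"gripper":255},{"dp":[0,2,0],"roll":0,"gripper":255}]'
```

```text
time_s: 12.87
eef_pos: [441.0, -87.1, -16.7]
ee_rot: [0.059, -0.059, -0.705, 0.705]
force: [-9.2, 2.9, 28.7]
grip_width: -0.006
```

```bash
cat >> h.py <<'E'
DZ=38.5 # true z = reported + DZ (bench touch)
E
python3 -m crank '[{"dp":[0,-40,0],"roll":0,"gripper":170},{"dp":[0,-80,0],"roll":0,"gripper":170},{"dp":[0,-120,0],"roll":0,"gripper":170},{"dp":[0,-160,0],"roll":0,"gripper":170},{"dp":[0,-200,0],"roll":0,"gripper":170},{"dp":[0,-240,0],"roll":0,"gripper":170},{"dp":[0,-240,0],"roll":0,"gripper":170}]'
python3 - <<'E'
from h import *
print(tool()[0],dp([499,-429,220],1.4),dp([499,-429,70]))
E
```

```text
time_s: 13.45
eef_pos: [443.3, -88.1, 228.8]
ee_rot: [0.055, -0.064, -0.703, 0.706]
force: [0.0, 0.6, 1.3]
grip_width: 0.331
[443.27037171 -88.08858039 228.75819739] ([-111.8, 11.3, 326.8], np.float64(0.003)) ([-110.0, 161.3, 326.2], None)
```

```bash
python3 -m crank '[{"dp":[-13,0,38],"roll":0,"gripper":170},{"dp":[-26,0,76],"roll":0,"gripper":170},{"dp":[-39,0,114],"roll":0,"gripper":170},{"dp":[-52,0,152],"roll":0,"gripper":170},{"dp":[-65,0,190],"roll":0,"gripper":170},{"dp":[-78,0,228],"roll":0,"gripper":170},{"dp":[-91,0,266],"roll":0,"gripper":170},{"dp":[-104,0,304],"roll":0,"gripper":170},{"dp":[-111,0,326],"roll":0,"gripper":170},{"dp":[-111,0,326],"roll":0,"gripper":170}]'
python3 - <<'E'
from h import *
print(tool()[0],dp([499,-429,110]),dp([499,-429,70]))
E
```

```text
time_s: 14.28
eef_pos: [494.8, -431.1, 219.4]
ee_rot: [-0.061, 0.06, 0.705, -0.704]
force: [-0.9, 0.4, -1.2]
grip_width: 0.33
[ 494.79852287 -431.09768275  219.41168604] ([-3.9, 109.4, -2.7], None) ([-4.0, 149.4, -2.7], None)
```

```bash
python3 -m crank '[{"dp":[-4,30,-3],"roll":0,"gripper":170},{"dp":[-4,60,-3],"roll":0,"gripper":170},{"dp":[-4,90,-3],"roll":0,"gripper":170},{"dp":[-4,105,-3],"roll":0,"gripper":170},{"dp":[-4,120,-3],"roll":0,"gripper":170},{"dp":[-4,130,-3],"roll":0,"gripper":170},{"dp":[-4,140,-3],"roll":0,"gripper":170},{"dp":[-4,149,-3],"roll":0,"gripper":170},{"dp":[-4,149,-3],"roll":0,"gripper":170}]'
python3 -m crank '[{"dp":[0,0,0],"roll":0,"gripper":255},{"dp":[0,0,0],"roll":0,"gripper":255},{"dp":[0,0,0],"roll":0,"gripper":255},{"dp":[0,0,0],"roll":0,"gripper":255}]' 20
python3 - <<'E'
from h import *
piv=np.array([449,-371]);p=tool()[0];print(p)
for a in(.2,.45,.7,.95,1.15,1.35,1.4):
    A=-.851+a;print(a,dp([*(piv+76*np.array([np.cos(A),np.sin(A)])),p[2]]))
E
```

```text
time_s: 15.03
eef_pos: [499.7, -424.0, 71.0]
ee_rot: [-0.06, 0.059, 0.705, -0.704]
force: [-0.2, 0.2, 0.2]
grip_width: 0.336
time_s: 15.37
eef_pos: [500.4, -425.0, 73.2]
ee_rot: [0.059, -0.06, -0.704, 0.705]
force: [1.2, -2.6, -3.1]
grip_width: 0.175
[ 500.36901932 -425.03400403   73.17454013]
0.2 ([-7.6, -0.0, -9.4], None)
0.45 ([-14.3, -0.0, -27.1], None)
0.7 ([-16.3, -0.0, -46.0], None)
0.95 ([-13.6, -0.0, -64.7], None)
1.15 ([-8.2, -0.1, -78.9], None)
1.35 ([-0.0, -0.1, -91.7], None)
1.4 ([2.4, -0.1, -94.6], None)
```

```bash
python3 -m crank '[{"dp":[0,0,0],"roll":0,"gripper":190},{"dp":[-4,0,-5],"roll":0,"gripper":190},{"dp":[-8,0,-12],"roll":0,"gripper":190},{"dp":[-12,0,-20],"roll":0,"gripper":190},{"dp":[-14,0,-28],"roll":0,"gripper":190},{"dp":[-16,0,-37],"roll":0,"gripper":190},{"dp":[-16,0,-46],"roll":0,"gripper":190},{"dp":[-15,0,-55],"roll":0,"gripper":190},{"dp":[-14,0,-64],"roll":0,"gripper":190},{"dp":[-14,0,-64],"roll":0,"gripper":190}]'
python3 - <<'E'
from h import *
piv=np.array([449,-371]);p=tool()[0];print(p)
for a in(1.15,1.35,1.4):
    A=-.851+a;print(a,dp([*(piv+76*np.array([np.cos(A),np.sin(A)])),p[2]]))
E
```

```text
time_s: 16.2
eef_pos: [524.8, -361.9, 72.8]
ee_rot: [-0.059, 0.059, 0.705, -0.704]
force: [-0.1, 0.5, 0.3]
grip_width: 0.249
[ 524.81140292 -361.91492167   72.75148685]
1.15 ([5.3, 0.0, -12.6], None)
1.35 ([13.5, 0.0, -25.4], None)
1.4 ([15.9, 0.0, -28.3], None)
```

```bash
python3 -m crank '[{"dp":[2,0,-6],"roll":0,"gripper":190},{"dp":[5,0,-12],"roll":0,"gripper":190},{"dp":[9,0,-19],"roll":0,"gripper":190},{"dp":[14,0,-26],"roll":0,"gripper":190},{"dp":[15,0,-28],"roll":0,"gripper":190},{"dp":[15,0,-28],"roll":0,"gripper":190}]'
python3 -m crank '[{"dp":[0,0,0],"roll":0,"gripper":255},{"dp":[0,0,0],"roll":0,"gripper":255},{"dp":[0,0,0],"roll":0,"gripper":255},{"dp":[0,0,0],"roll":0,"gripper":255}]' 20
python3 -m crank '[{"dp":[0,0,0],"roll":0,"gripper":150},{"dp":[0,0,0],"roll":0,"gripper":150},{"dp":[0,0,0],"roll":0,"gripper":150},{"dp":[0,-40,0],"roll":0,"gripper":150},{"dp":[0,-80,0],"roll":0,"gripper":150},{"dp":[0,-120,0],"roll":0,"gripper":150},{"dp":[0,-160,0],"roll":0,"gripper":150},{"dp":[0,-200,0],"roll":0,"gripper":0},{"dp":[0,-200,0],"roll":0,"gripper":0}]'
```

```text
time_s: 16.7
eef_pos: [514.9, -336.6, 73.3]
ee_rot: [0.058, -0.061, -0.702, 0.707]
force: [5.5, -15.6, -5.7]
grip_width: 0.259
time_s: 17.03
eef_pos: [514.5, -339.2, 73.5]
ee_rot: [0.059, -0.062, -0.701, 0.708]
force: [1.8, -26.0, -7.6]
grip_width: 0.175
time_s: 17.78
eef_pos: [516.0, -334.5, 281.4]
ee_rot: [0.055, -0.063, -0.702, 0.708]
force: [0.1, 0.1, 1.7]
grip_width: 0.681
```

Run:
```python
from h import *
print(tool()[0],dp([388.7,-5.3,200],1.808))
P={n:eyes.capture(n) for n in("side",)}
print(models.spot_point(P["side"],"rest_knob")[:2],proj(P["side"],[514.5,-338,100]))
```

```text
[ 516.00758672 -334.48610405  281.35583758] ([181.3, 77.1, -303.9], np.float64(-0.405))
[{'centre': [301.1, 267.6], 'confidence': 0.62}] [298.8549318  266.88299861]
```

```bash
python3 -m crank '[{"dp":[18,0,-30],"roll":-0.1,"gripper":0},{"dp":[36,0,-60],"roll":-0.2,"gripper":0},{"dp":[54,0,-90],"roll":-0.3,"gripper":0},{"dp":[72,0,-120],"roll":-0.405,"gripper":0},{"dp":[90,20,-150],"roll":-0.405,"gripper":0},{"dp":[108,35,-180],"roll":-0.405,"gripper":0},{"dp":[126,50,-210],"roll":-0.405,"gripper":0},{"dp":[144,65,-240],"roll":-0.405,"gripper":0},{"dp":[162,77,-270],"roll":-0.405,"gripper":0},{"dp":[181,77,-303],"roll":-0.405,"gripper":0}]'
python3 - <<'E'
from h import *
print(tool()[0],dp([388.7,-5.3,60],1.808))
E
```

```text
time_s: 18.72
eef_pos: [383.9, -2.9, 192.3]
ee_rot: [0.081, -0.085, 0.703, -0.701]
force: [0.8, 0.2, 0.1]
grip_width: 0.999
[383.85165344  -2.89449906 192.25097289] ([-4.9, 132.2, 4.0], np.float64(-0.001))
```

```bash
python3 -m crank '[{"dp":[0,30,0],"roll":0,"gripper":0},{"dp":[0,60,0],"roll":0,"gripper":0},{"dp":[0,90,0],"roll":0,"gripper":0},{"dp":[0,120,0],"roll":0,"gripper":0},{"dp":[0,120,0],"roll":0,"gripper":0},{"dp":[0,120,0],"roll":0,"gripper":0}]' 40
python3 - <<'E'
from h import *
P=snap("j");print(tool()[0],dp([388.7,-5.3,-17],1.808))
for l in("tray_mid","tray_lip"):
    a=[models.spot_point(P[n],l)[:1] for n in P];print(l,a)
    if a[0] and a[1]:print(tri([P["side"],P["top"]],[x[0]["centre"] for x in a]))
E
```

```text
time_s: 19.22
eef_pos: [385.5, -4.3, 74.9]
ee_rot: [0.082, -0.085, 0.703, -0.701]
force: [0.6, 0.2, -0.1]
grip_width: 1.001
[387.24053302  -4.90904228  76.73071979] ([-1.2, 93.7, 0.7], np.float64(-0.0))
tray_mid [[{'centre': [263.6, 230.6], 'confidence': 0.6}], []]
tray_lip [[{'centre': [248.4, 235.2], 'confidence': 0.69}], [{'centre': [145.4, 188.5], 'confidence': 0.4}]]
(array([ 495.04311894,  499.14333631, -268.0379194 ]), [np.float64(34.97172000365814), np.float64(45.83017703436725)])
```

```bash
python3 -m crank '[{"dp":[-1,25,0],"roll":0,"gripper":0},{"dp":[-1,50,0],"roll":0,"gripper":0},{"dp":[-1,70,0],"roll":0,"gripper":0},{"dp":[-1,82,0],"roll":0,"gripper":0},{"dp":[-1,92,0],"roll":0,"gripper":0},{"dp":[-1,92,0],"roll":0,"gripper":0}]' 40
python3 - <<'E'
from h import *
P=eyes.capture("side");print(tool()[0],proj(P,[413,.6,16]),proj(P,[357.7,-12.8,12]))
E
```

```text
time_s: 20.02
eef_pos: [387.3, -4.5, -17.2]
ee_rot: [0.083, -0.084, 0.702, -0.702]
force: [0.7, -0.4, -0.0]
grip_width: 0.998
[387.74870482  -4.5908504  -16.29766505] [264.65949511 229.99745643] [249.60914919 233.08597134]
```

Tray estimate agrees with the side detections. Close the grip.

```bash
python3 -m crank '[{"dp":[0,0,0],"roll":0,"gripper":255},{"dp":[0,0,0],"roll":0,"gripper":255},{"dp":[0,0,0],"roll":0,"gripper":255},{"dp":[0,0,0],"roll":0,"gripper":255},{"dp":[0,0,0],"roll":0,"gripper":255},{"dp":[0,0,0],"roll":0,"gripper":255}]' 80
python3 - <<'E'
from h import *
print(tool()[0],tool()[2]["wrist_torque"])
E
```

```text
time_s: 20.57
eef_pos: [388.3, -4.7, -15.1]
ee_rot: [-0.084, 0.083, -0.702, 0.702]
force: [-4.4, 0.6, 12.7]
grip_width: 0.668
[388.34702187  -4.70844383 -15.13841837] [0.25084127 0.46726661 0.06329468]
```

```bash
python3 -m crank '[{"dp":[0,-8,0],"roll":0,"gripper":255},{"dp":[0,-18,0],"roll":0,"gripper":255},{"dp":[0,-30,0],"roll":0,"gripper":255},{"dp":[0,-45,0],"roll":0,"gripper":255},{"dp":[0,-60,0],"roll":0,"gripper":255},{"dp":[0,-80,0],"roll":0,"gripper":255},{"dp":[0,-100,0],"roll":0,"gripper":255},{"dp":[0,-120,0],"roll":0,"gripper":255},{"dp":[0,-120,0],"roll":0,"gripper":255},{"dp":[0,-120,0],"roll":0,"gripper":255}]' 80
python3 - <<'E'
from h import *
P=snap("k");p,R,s=tool();print(p,s["wrist_torque"],s["force"])
S=P["side"]
for n in P:
  for l in("tray_mid","tray_lip"):print(n,l,models.spot_point(P[n],l)[:1])
t=np.array([.972,.235,0]);pin=p+[0,0,35]
for nm,a,b in(("mid",25,-4),("lip",-32,-8),("tailtop",80,12)):print(nm,proj(S,pin+a*t+[0,0,b]))
cv2.imwrite("pics/k.png",cv2.resize(S["color"][170:270,200:310],(660,600),interpolation=cv2.INTER_CUBIC)[:,:,::-1])
E
```

```text
time_s: 21.4
eef_pos: [387.8, -4.6, 104.0]
ee_rot: [-0.084, 0.083, -0.702, 0.702]
force: [0.6, 0.7, -3.5]
grip_width: 0.665
[387.01143101  -4.35327513 102.71774528] [-0.02986786  0.17002566  0.05376866] [-0.40625769  0.8414924  -2.96660341]
side tray_mid [{'centre': [264.0, 202.2], 'confidence': 0.73}]
side tray_lip [{'centre': [247.8, 206.5], 'confidence': 0.55}]
top tray_mid []
top tray_lip []
mid [263.84578899 202.07794475]
lip [248.23878645 205.07874748]
tailtop [278.7173813 196.2543733]
```

View pics/k.png

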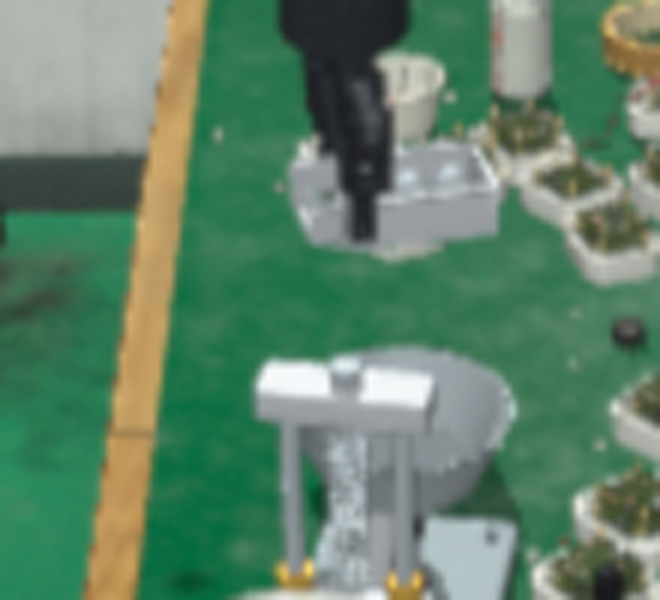

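```bash
python3 -m crank '[{"dp":[0,-12,0],"roll":0,"gripper":255},{"dp":[0,-30,0],"roll":0,"gripper":255},{"dp":[0,-48,0],"roll":0,"gripper":255},{"dp":[0,-60,0],"roll":0,"gripper":255},{"dp":[0,-60,0],"roll":0,"gripper":255},{"dp":[0,-60,0],"roll":0,"gripper":255}]' 80
python3 - <<'E'
from h import *
print(tool()[0],dp([422.6,-222.2,tool()[0][2]]))
E
```

```text
time_s: 22.2
eef_pos: [387.7, -4.6, 163.2]
ee_rot: [0.083, -0.084, 0.702, -0.702]
force: [-0.1, -0.5, -4.0]
grip_width: 0.664
[387.73687886  -4.57200916 163.2140521 ] ([17.2, -0.0, 219.7], None)
```

```bash
python3 -m crank '[{"dp":[1,0,8],"roll":0,"gripper":255},{"dp":[2,0,24],"roll":0,"gripper":255},{"dp":[4,0,46],"roll":0,"gripper":255},{"dp":[6,0,72],"roll":0,"gripper":255},{"dp":[8,0,98],"roll":0,"gripper":255},{"dp":[10,0,124],"roll":0,"gripper":255},{"dp":[12,0,150],"roll":0,"gripper":255},{"dp":[14,0,174],"roll":0,"gripper":255},{"dp":[16,0,194],"roll":0,"gripper":255},{"dp":[17,0,208],"roll":0,"gripper":255}]' 80
python3 -m crank '[{"dp":[0,0,8],"roll":0,"gripper":255},{"dp":[0,0,12],"roll":0,"gripper":255},{"dp":[0,8,12],"roll":0,"gripper":255},{"dp":[0,20,12],"roll":0,"gripper":255},{"dp":[0,32,12],"roll":0,"gripper":255},{"dp":[0,36,12],"roll":0,"gripper":255},{"dp":[0,36,12],"roll":0,"gripper":255}]' 80
python3 - <<'E'
from h import *
P=snap("l");p,R,s=tool();print(p,s["wrist_torque"],dp([422.6,-222.2,p[2]]))
S=P["side"]
for l in("tray_mid","tray_lip","pan_mid"):print(l,models.spot_point(S,l)[:2])
t=np.array([.972,.235,0]);pin=p+[0,0,35]
for nm,a,b in(("mid",25,-4),("lip",-32,-8),("tailtop",80,12)):print(nm,proj(S,pin+a*t+[0,0,b]))
print(proj(S,[415.3,-224,115]))
E
```

```text
time_s: 23.03
eef_pos: [419.6, -212.8, 162.3]
ee_rot: [0.082, -0.084, 0.703, -0.702]
force: [0.7, 0.2, -4.1]
grip_width: 0.667
time_s: 23.62
eef_pos: [422.4, -221.2, 126.5]
ee_rot: [0.083, -0.084, 0.703, -0.701]
force: [0.3, 0.2, -3.3]
grip_width: 0.664
[ 423.0593339  -222.06658891  127.97990142] [-0.0105612   0.14215538  0.01464391] ([0.5, -0.0, 0.0], None)
tray_mid [{'centre': [276.4, 230.0], 'confidence': 0.8}]
tray_lip [{'centre': [259.8, 231.6], 'confidence': 0.58}, {'centre': [305.3, 225.6], 'confidence': 0.25}]
pan_mid [{'centre': [262.9, 240.9], 'confidence': 0.63}]
mid [275.46521487 228.72467346]
lip [257.85166842 232.33939373]
tailtop [292.27330291 222.03435782]
[265.43295561 241.85068859]
```

```bash
python3 -m crank '[{"dp":[0,5,0],"roll":0,"gripper":255},{"dp":[0,10,0],"roll":0,"gripper":255},{"dp":[0,15,0],"roll":0,"gripper":255},{"dp":[0,20,0],"roll":0,"gripper":255},{"dp":[0,20,0],"roll":0,"gripper":255}]' 40
python3 -m crank '[{"dp":[0,3,0],"roll":0,"gripper":255},{"dp":[0,6,0],"roll":0,"gripper":255},{"dp":[0,9,0],"roll":0,"gripper":255},{"dp":[0,12,0],"roll":0,"gripper":255},{"dp":[0,12,0],"roll":0,"gripper":255}]' 40
cat >> h.py <<'E'
def tilt():
    P=eyes.capture("side");p,R,s=tool();print(p.round(1),"F",np.round(s["force"],1),"tq",np.round(s["wrist_torque"],2),s["time_s"])
    t=np.array([.972,.235,0]);pin=p+[0,0,35];f=lambda th,a,b:proj(P,pin+(a*np.cos(th)-b*np.sin(th))*t+[0,0,a*np.sin(th)+b*np.cos(th)])
    D={l:models.spot_point(P,l)[:2] for l in("tray_mid","tray_lip","pan_mid","ball_1_center")}
    for l in D:print(l,[(np.round(d["centre"],1).tolist(),round(d["confidence"],2)) for d in D[l]])
    for th in(0,.2,.4,.6,.8,1):print(th,"mid",f(th,25,-4).round(1),"lip",f(th,-32,-8).round(1),"tailtop",f(th,80,12).round(1))
    return P
E
python3 -c "
from h import *
tilt()"
```

```text
time_s: 24.28
eef_pos: [422.6, -222.2, 106.7]
ee_rot: [0.083, -0.084, 0.703, -0.702]
force: [-0.0, 0.2, -1.6]
grip_width: 0.665
time_s: 24.7
eef_pos: [422.9, -222.5, 95.8]
ee_rot: [0.084, -0.084, 0.702, -0.702]
force: [-2.6, 1.6, 3.6]
grip_width: 0.665
[ 422.8 -222.4   95.9] F [-2.3  0.7  2.6] tq [0.22 0.23 0.07] 24.75
tray_mid [([275.9, 239.2], 0.93)]
tray_lip [([258.9, 243.0], 0.84)]
pan_mid [([263.2, 250.0], 0.85)]
ball_1_center [([310.3, 180.3], 0.56), ([291.3, 234.0], 0.45)]
0 mid [275.4 237.3] lip [258.  240.9] tailtop [292.  230.6]
0.2 mid [275.5 236. ] lip [258.7 242.5] tailtop [290.9 226.7]
0.4 mid [275.3 234.7] lip [259.8 243.8] tailtop [288.9 223.1]
0.6 mid [274.8 233.5] lip [261.1 244.8] tailtop [285.9 220. ]
0.8 mid [274.  232.5] lip [262.8 245.6] tailtop [282.3 217.6]
1 mid [272.9 231.6] lip [264.6 246. ] tailtop [277.9 216. ]
```

```bash
python3 -m crank '[{"dp":[0,2,0],"roll":0,"gripper":255},{"dp":[0,4,0],"roll":0,"gripper":255},{"dp":[0,6,0],"roll":0,"gripper":255},{"dp":[0,8,0],"roll":0,"gripper":255},{"dp":[0,8,0],"roll":0,"gripper":255}]' 30
python3 -c "
from h import *
tilt()"
```

```text
time_s: 25.37
eef_pos: [423.5, -223.7, 89.7]
ee_rot: [-0.084, 0.083, -0.701, 0.703]
force: [-11.1, 0.2, 22.0]
grip_width: 0.665
[ 423.5 -223.7   89.8] F [-11.1   1.7  21.5] tq [0.19 0.74 0.19] 25.4167
tray_mid [([276.3, 237.1], 0.71), ([303.3, 226.6], 0.48)]
tray_lip [([261.0, 243.4], 0.72)]
pan_mid [([263.0, 248.0], 0.86)]
ball_1_center [([286.0, 234.4], 0.42)]
0 mid [275.6 239.1] lip [258.2 242.8] tailtop [292.2 232.5]
0.2 mid [275.7 237.8] lip [258.9 244.3] tailtop [291.1 228.5]
0.4 mid [275.5 236.5] lip [260.  245.6] tailtop [289.1 224.9]
0.6 mid [275.  235.3] lip [261.4 246.6] tailtop [286.2 221.9]
0.8 mid [274.2 234.3] lip [263.  247.4] tailtop [282.5 219.5]
1 mid [273.1 233.5] lip [264.9 247.8] tailtop [278.2 217.9]
```

```bash
python3 -m crank '[{"dp":[0,0,0],"roll":0,"gripper":255},{"dp":[0,1,0],"roll":0,"gripper":255},{"dp":[0,2,0],"roll":0,"gripper":255},{"dp":[0,3,0],"roll":0,"gripper":255},{"dp":[0,4,0],"roll":0,"gripper":255},{"dp":[0,4,0],"roll":0,"gripper":255}]' 20
python3 -c "
from h import *
tilt()"
```

```text
time_s: 26.12
eef_pos: [424.6, -224.3, 86.3]
ee_rot: [-0.085, 0.082, -0.7, 0.704]
force: [-5.6, -0.2, 22.3]
grip_width: 0.665
[ 424.6 -224.3   86.3] F [-5.9  0.6 23.6] tq [ 0.07 -0.09 -0.09] 26.1667
tray_mid [([275.8, 241.2], 0.76), ([309.4, 178.2], 0.38)]
tray_lip [([259.1, 244.6], 0.83)]
pan_mid [([265.1, 246.0], 0.57)]
ball_1_center []
0 mid [276.  240.1] lip [258.6 243.8] tailtop [292.5 233.5]
0.2 mid [276.  238.8] lip [259.3 245.3] tailtop [291.4 229.5]
0.4 mid [275.8 237.5] lip [260.4 246.6] tailtop [289.4 225.9]
0.6 mid [275.3 236.3] lip [261.7 247.6] tailtop [286.5 222.9]
0.8 mid [274.5 235.3] lip [263.4 248.4] tailtop [282.8 220.5]
1 mid [273.5 234.5] lip [265.2 248.8] tailtop [278.5 218.9]
```

Run:
```python
from h import *
P=snap("m")
S=P["side"]["color"][195:275,230:330];T=P["top"]["color"][205:285,330:430]
cv2.imwrite("pics/m.png",cv2.resize(S,(750,600),interpolation=cv2.INTER_CUBIC)[:,:,::-1])
```

```text
(no output)
```

View pics/m.png

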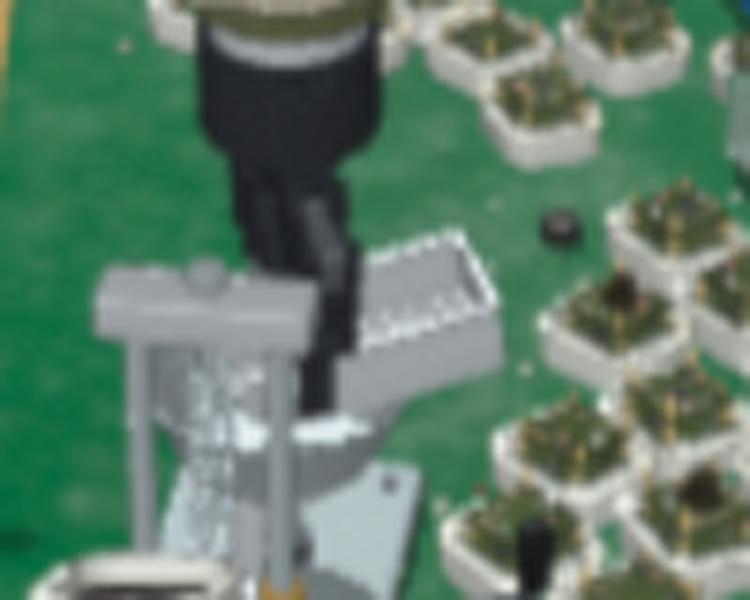

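```bash
python3 -m crank '[{"dp":[0,1,0],"roll":0,"gripper":255},{"dp":[0,2,0],"roll":0,"gripper":255},{"dp":[0,3,0],"roll":0,"gripper":255},{"dp":[0,4,0],"roll":0,"gripper":255},{"dp":[0,5,0],"roll":0,"gripper":255},{"dp":[0,6,0],"roll":0,"gripper":255},{"dp":[0,6,0],"roll":0,"gripper":255}]' 20
python3 -c "
from h import *
tilt()"
```

```text
time_s: 27.05
eef_pos: [425.0, -224.6, 80.4]
ee_rot: [-0.085, 0.081, -0.7, 0.704]
force: [-5.5, 0.0, 21.7]
grip_width: 0.665
[ 425.  -224.6   80.5] F [-4.  -0.2 21.5] tq [-0.22 -0.34 -0.04] 27.1
tray_mid [([277.6, 239.9], 0.96)]
tray_lip [([258.9, 248.6], 0.55)]
pan_mid [([262.8, 247.8], 0.63)]
ball_1_center []
0 mid [276.1 241.7] lip [258.7 245.3] tailtop [292.6 235. ]
0.2 mid [276.2 240.4] lip [259.4 246.9] tailtop [291.5 231.1]
0.4 mid [276.  239.1] lip [260.5 248.2] tailtop [289.5 227.6]
0.6 mid [275.4 237.9] lip [261.9 249.2] tailtop [286.6 224.5]
0.8 mid [274.7 236.9] lip [263.5 249.9] tailtop [282.9 222.2]
1 mid [273.6 236.1] lip [265.4 250.4] tailtop [278.6 220.6]
```

```bash
python3 -m crank '[{"dp":[0,1,0],"roll":0,"gripper":255},{"dp":[0,2,0],"roll":0,"gripper":255},{"dp":[0,3,0],"roll":0,"gripper":255},{"dp":[0,4,0],"roll":0,"gripper":255},{"dp":[0,5,0],"roll":0,"gripper":255},{"dp":[0,6,0],"roll":0,"gripper":255},{"dp":[0,6,0],"roll":0,"gripper":255}]' 20
python3 -c "
from h import *
tilt()"
```

```text
time_s: 27.88
eef_pos: [424.3, -224.6, 74.3]
ee_rot: [-0.085, 0.082, -0.7, 0.704]
force: [-10.2, -1.3, 23.8]
grip_width: 0.66
[ 424.3 -224.6   74.3] F [-11.   -1.3  24.1] tq [-0.62  0.33 -0.12] 27.9333
tray_mid [([274.6, 241.6], 0.77)]
tray_lip [([261.5, 251.2], 0.71)]
pan_mid [([264.6, 249.4], 0.81)]
ball_1_center []
0 mid [275.9 243.3] lip [258.5 247. ] tailtop [292.4 236.7]
0.2 mid [275.9 242. ] lip [259.2 248.5] tailtop [291.3 232.7]
0.4 mid [275.7 240.7] lip [260.3 249.8] tailtop [289.3 229.2]
0.6 mid [275.2 239.5] lip [261.7 250.8] tailtop [286.4 226.2]
0.8 mid [274.4 238.5] lip [263.3 251.5] tailtop [282.7 223.9]
1 mid [273.4 237.7] lip [265.2 251.9] tailtop [278.4 222.3]
```

```bash
python3 -m crank '[{"dp":[0,-4,0],"roll":0,"gripper":255},{"dp":[0,-8,0],"roll":0,"gripper":255},{"dp":[0,-12,0],"roll":0,"gripper":255},{"dp":[0,-16,0],"roll":0,"gripper":255},{"dp":[0,-20,0],"roll":0,"gripper":255},{"dp":[0,-24,0],"roll":0,"gripper":255},{"dp":[0,-28,0],"roll":0,"gripper":255},{"dp":[0,-28,0],"roll":0,"gripper":255},{"dp":[0,-28,0],"roll":0,"gripper":255},{"dp":[0,-28,0],"roll":0,"gripper":255}]' 60
python3 - <<'E'
from h import *
f=[]
for i in range(8):
    eyes.capture("side");f.append(ctrl.sense()["force"])
print(np.round(f,2)[:,2],np.mean(f,0))
tilt();snap("n")
E
```

```text
time_s: 28.97
eef_pos: [422.8, -222.4, 99.5]
ee_rot: [0.083, -0.084, 0.702, -0.702]
force: [0.0, 0.6, -1.2]
grip_width: 0.664
[-2.29 -0.84 -1.51 -1.89 -1.39 -1.56 -2.28 -1.42] [ 0.00835969  0.00269765 -1.6466436 ]
[ 422.9 -222.5   99.7] F [-0.3  0.5 -2. ] tq [-0.04  0.05 -0.01] 29.4167
tray_mid [([276.4, 233.3], 0.56), ([273.6, 247.1], 0.3)]
tray_lip [([258.3, 240.1], 0.78), ([274.8, 246.1], 0.65)]
pan_mid [([263.5, 247.8], 0.9)]
ball_1_center [([276.0, 245.3], 0.51)]
0 mid [275.4 236.3] lip [258.  239.9] tailtop [292.1 229.7]
0.2 mid [275.5 235. ] lip [258.7 241.5] tailtop [291.  225.7]
0.4 mid [275.3 233.7] lip [259.8 242.8] tailtop [288.9 222.1]
0.6 mid [274.8 232.5] lip [261.2 243.9] tailtop [286. 219.]
0.8 mid [274.  231.4] lip [262.8 244.6] tailtop [282.3 216.6]
1 mid [272.9 230.6] lip [264.6 245. ] tailtop [278. 215.]
```

```bash
python3 -m crank '[{"dp":[0,-5,0],"roll":0,"gripper":255},{"dp":[0,-10,0],"roll":0,"gripper":255},{"dp":[0,-15,0],"roll":0,"gripper":255},{"dp":[0,-20,0],"roll":0,"gripper":255},{"dp":[0,-25,0],"roll":0,"gripper":255},{"dp":[0,-30,0],"roll":0,"gripper":255},{"dp":[0,-30,0],"roll":0,"gripper":255},{"dp":[0,-30,0],"roll":0,"gripper":255}]' 60
python3 - <<'E'
from h import *
f=[];q=[]
for i in range(12):
    P=eyes.capture("side");f.append(ctrl.sense()["force"][2]);q+= [d["centre"][1] for d in models.spot_point(P,"pan_mid")[:1]]
print(np.mean(f),np.std(f)/3.3,np.round(q,1),np.median(q))
C=[415.3,-224]
print([proj(P,[*C,115-k]) for k in(0,12,24)])
a=cv2.imread("pics/a_side.png")
# pan's near/right silhouette: template shift between start and now
g0=cv2.cvtColor(a,cv2.COLOR_BGR2GRAY);g1=cv2.cvtColor(P["color"],cv2.COLOR_RGB2GRAY)
t=g0[240:254,273:290];m=cv2.matchTemplate(g1[236:266,268:295],t,cv2.TM_CCOEFF_NORMED);i=np.unravel_index(m.argmax(),m.shape);print("shift rows",i[0]-4,"cols",i[1]-5,m.max())
print(models.spot_point(P,"ball_1_center")[:6])
tilt()
cv2.imwrite("pics/o.png",cv2.resize(P["color"][205:275,235:325],(771,600),interpolation=cv2.INTER_CUBIC)[:,:,::-1])
E
```

```text
time_s: 30.38
eef_pos: [423.0, -222.5, 129.9]
ee_rot: [-0.084, 0.083, -0.702, 0.702]
force: [-0.9, -0.0, -1.0]
grip_width: 0.668
-1.1394590496536132 0.1599453642651162 [247.2 246.  250.2 249.7 249.1 247.4 246.  245.9 251.  248.4 249.4 247.1] 247.9
[array([265.43295561, 241.85068859]), array([265.46855309, 244.97138064]), array([265.50386882, 248.06737228])]
shift rows 1 cols 1 0.7680296
[{'centre': [275.6, 246.8], 'confidence': 0.36}]
[ 422.9 -222.4  129.7] F [-0.2  0.8 -0.6] tq [ 0.03  0.14 -0.05] 31.6833
tray_mid [([275.6, 223.4], 0.88)]
tray_lip [([260.2, 235.2], 0.94)]
pan_mid [([264.9, 251.0], 0.77)]
ball_1_center [([277.0, 246.9], 0.6)]
0 mid [275.4 228.3] lip [257.8 231.9] tailtop [292.2 221.6]
0.2 mid [275.5 227. ] lip [258.5 233.5] tailtop [291.1 217.6]
0.4 mid [275.3 225.6] lip [259.6 234.9] tailtop [289.1 213.9]
0.6 mid [274.8 224.4] lip [261.  235.9] tailtop [286.1 210.7]
0.8 mid [274.  223.4] lip [262.7 236.7] tailtop [282.4 208.2]
1 mid [272.9 222.5] lip [264.5 237.2] tailtop [278.  206.6]
```

```bash
python3 -m crank '[{"dp":[0,-15,0],"roll":0,"gripper":255},{"dp":[0,-30,0],"roll":0,"gripper":255},{"dp":[0,-45,0],"roll":0,"gripper":255},{"dp":[-3,-50,-25],"roll":0,"gripper":255},{"dp":[-6,-50,-55],"roll":0,"gripper":255},{"dp":[-9,-50,-90],"roll":0,"gripper":255},{"dp":[-12,-50,-125],"roll":0,"gripper":255},{"dp":[-15,-50,-160],"roll":0,"gripper":255},{"dp":[-17,-50,-195],"roll":0,"gripper":255},{"dp":[-17,-50,-220],"roll":0,"gripper":255}]' 60
python3 -m crank '[{"dp":[0,20,0],"roll":0,"gripper":255},{"dp":[0,50,0],"roll":0,"gripper":255},{"dp":[0,80,0],"roll":0,"gripper":255},{"dp":[0,110,0],"roll":0,"gripper":255},{"dp":[0,140,0],"roll":0,"gripper":255},{"dp":[0,150,0],"roll":0,"gripper":255},{"dp":[0,150,0],"roll":0,"gripper":255}]' 60
python3 -c "
from h import *
tilt()"
```

```text
time_s: 32.72
eef_pos: [387.0, -2.3, 179.8]
ee_rot: [0.084, -0.084, 0.702, -0.702]
force: [0.7, -0.3, -1.6]
grip_width: 0.666
time_s: 33.3
eef_pos: [386.4, -4.2, 27.8]
ee_rot: [0.082, -0.085, 0.703, -0.701]
force: [-0.4, 0.7, -1.3]
grip_width: 0.665
[387.4  -4.5  29.2] F [-0.2  0.8 -0.5] tq [-0.02  0.03  0.05] 33.35
tray_mid [([264.8, 217.9], 0.75)]
tray_lip [([279.3, 245.2], 0.59), ([253.0, 229.7], 0.55)]
pan_mid [([264.5, 247.2], 0.83), ([269.6, 252.4], 0.16)]
ball_1_center [([277.7, 247.2], 0.49), ([265.8, 279.2], 0.41)]
0 mid [264.2 219.7] lip [248.9 222.7] tailtop [278.7 213.9]
0.2 mid [264.2 218.5] lip [249.6 224.1] tailtop [277.7 210.4]
0.4 mid [264.  217.3] lip [250.5 225.3] tailtop [275.8 207.1]
0.6 mid [263.6 216.3] lip [251.7 226.2] tailtop [273.2 204.4]
0.8 mid [262.9 215.3] lip [253.2 226.9] tailtop [270.  202.2]
1 mid [261.9 214.6] lip [254.8 227.3] tailtop [266.2 200.8]
```

```bash
python3 -m crank '[{"dp":[0,12,0],"roll":0,"gripper":255},{"dp":[0,22,0],"roll":0,"gripper":255},{"dp":[0,28,0],"roll":0,"gripper":255},{"dp":[0,31,0],"roll":0,"gripper":255},{"dp":[0,33,0],"roll":0,"gripper":255},{"dp":[0,35,0],"roll":0,"gripper":255},{"dp":[0,35,0],"roll":0,"gripper":255}]' 20
python3 -m crank '[{"dp":[0,1.5,0],"roll":0,"gripper":255},{"dp":[0,3,0],"roll":0,"gripper":255},{"dp":[0,4,0],"roll":0,"gripper":255},{"dp":[0,5,0],"roll":0,"gripper":255},{"dp":[0,5,0],"roll":0,"gripper":255}]' 20
```

```text
time_s: 34.13
eef_pos: [387.9, -4.6, -5.2]
ee_rot: [-0.084, 0.083, -0.702, 0.702]
force: [-1.3, -0.1, -1.6]
grip_width: 0.667
time_s: 34.55
eef_pos: [387.8, -4.6, -10.4]
ee_rot: [0.083, -0.084, 0.702, -0.702]
force: [-0.4, -0.3, -1.3]
grip_width: 0.664
```

Run:
```python
from h import *
P=tilt()
cv2.imwrite("pics/p.png",cv2.resize(P["color"][195:265,225:315],(771,600),interpolation=cv2.INTER_CUBIC)[:,:,::-1])
```

```text
[387.8  -4.6 -10.4] F [ 0.5  0.8 -1.6] tq [-0.01  0.07 -0.02] 34.6
tray_mid [([264.8, 225.6], 0.67)]
tray_lip [([249.1, 234.1], 0.76)]
pan_mid [([265.4, 249.4], 0.65)]
ball_1_center [([276.2, 248.5], 0.42)]
0 mid [264.4 228.8] lip [249.3 231.9] tailtop [278.8 223.1]
0.2 mid [264.5 227.7] lip [249.9 233.3] tailtop [277.8 219.7]
0.4 mid [264.3 226.6] lip [250.9 234.4] tailtop [275.9 216.5]
0.6 mid [263.8 225.5] lip [252.1 235.3] tailtop [273.4 213.9]
0.8 mid [263.1 224.6] lip [253.5 236. ] tailtop [270.1 211.8]
1 mid [262.2 223.9] lip [255.1 236.4] tailtop [266.4 210.3]
```

View pics/p.png

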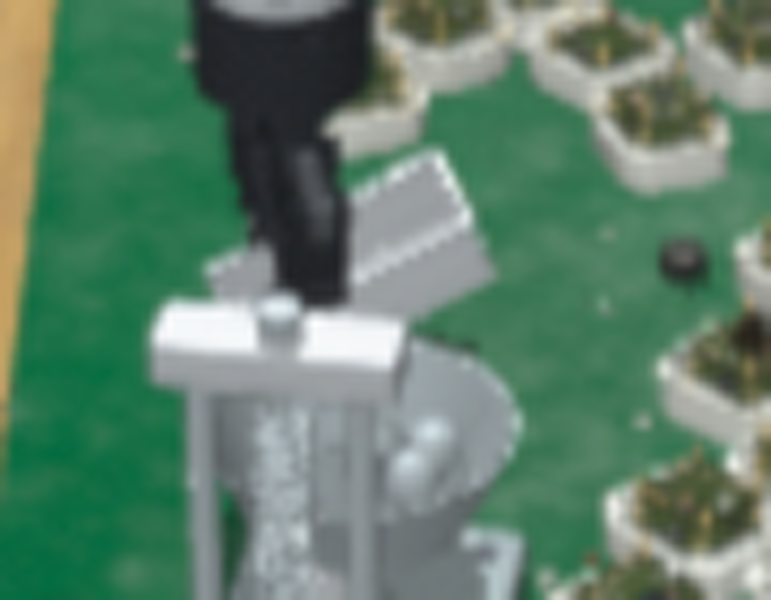

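```bash
python3 -m crank '[{"dp":[0,1,0],"roll":0,"gripper":255},{"dp":[0,2,0],"roll":0,"gripper":255},{"dp":[0,3,0],"roll":0,"gripper":255},{"dp":[0,4,0],"roll":0,"gripper":255},{"dp":[0,4,0],"roll":0,"gripper":255}]' 20
python3 -m crank '[{"dp":[0,0,0],"roll":0,"gripper":100},{"dp":[0,0,0],"roll":0,"gripper":95},{"dp":[0,0,0],"roll":0,"gripper":92},{"dp":[0,0,0],"roll":0,"gripper":89},{"dp":[0,0,0],"roll":0,"gripper":87},{"dp":[0,0,0],"roll":0,"gripper":85},{"dp":[0,0,0],"roll":0,"gripper":83},{"dp":[0,0,0],"roll":0,"gripper":81},{"dp":[0,0,0],"roll":0,"gripper":79},{"dp":[0,0,0],"roll":0,"gripper":77}]' 20
python3 -c "
from h import *
tilt()"
```

```text
time_s: 35.22
eef_pos: [387.7, -4.6, -14.5]
ee_rot: [0.083, -0.084, 0.702, -0.702]
force: [-0.4, 0.1, -1.1]
grip_width: 0.664
time_s: 36.05
eef_pos: [387.9, -4.6, -14.2]
ee_rot: [-0.084, 0.083, -0.702, 0.702]
force: [-0.4, -0.5, -0.1]
grip_width: 0.694
[387.9  -4.6 -14.2] F [-0.8  0.1 -0. ] tq [ 0.02 -0.03  0.03] 36.1
tray_mid [([265.5, 230.5], 0.76), ([264.0, 248.1], 0.37)]
tray_lip [([250.9, 234.7], 0.7)]
pan_mid [([309.6, 177.2], 0.7), ([263.5, 247.1], 0.61)]
ball_1_center [([278.4, 242.8], 0.45)]
0 mid [264.4 229.7] lip [249.4 232.8] tailtop [278.8 224. ]
0.2 mid [264.5 228.6] lip [250.  234.1] tailtop [277.8 220.6]
0.4 mid [264.3 227.4] lip [251.  235.3] tailtop [276.  217.4]
0.6 mid [263.8 226.4] lip [252.2 236.2] tailtop [273.4 214.8]
0.8 mid [263.1 225.5] lip [253.6 236.9] tailtop [270.2 212.7]
1 mid [262.2 224.8] lip [255.2 237.3] tailtop [266.4 211.3]
```

```bash
python3 -m crank '[{"dp":[0,0,0],"roll":0,"gripper":30},{"dp":[0,0,0],"roll":0,"gripper":0},{"dp":[0,0,0],"roll":0,"gripper":0},{"dp":[0,0,0],"roll":0,"gripper":0},{"dp":[0,-25,0],"roll":0,"gripper":0},{"dp":[0,-60,0],"roll":0,"gripper":0},{"dp":[0,-100,0],"roll":0,"gripper":0},{"dp":[0,-140,0],"roll":0,"gripper":0},{"dp":[0,-180,0],"roll":0,"gripper":0},{"dp":[0,-200,0],"roll":0,"gripper":0}]'
python3 - <<'E'
from h import *
print(dp([300,200,250]),tool()[0])
P=snap("q");S=P["side"]
a=cv2.imread("pics/a_side.png")[:,:,::-1]
print("tray region diff vs start",cv2.absdiff(a,S["color"])[215:240,240:285].mean())
for l in("tray_mid","tray_lip","pan_mid","rest_knob"):
    v=[np.round(d["centre"],1).tolist() for k in range(4) for d in models.spot_point(eyes.capture("side"),l)[:1]];print(l,v)
print(proj(S,[413,.6,16]),proj(S,[357.7,-12.8,12]))
E
```

```text
time_s: 37.13
eef_pos: [388.8, -4.8, 190.1]
ee_rot: [-0.086, 0.082, -0.701, 0.703]
force: [0.3, -0.5, 0.4]
grip_width: 0.998
([37.9, -60.9, -219.8], None) [388.8345295   -4.84871794 190.063379  ]
tray region diff vs start 6.8361481481481485
tray_mid [[266.3, 228.4], [265.3, 229.2], [267.3, 230.1], [279.0, 274.4]]
tray_lip [[251.1, 233.4], [253.1, 232.0], [254.1, 234.2], [252.3, 234.2]]
pan_mid [[263.9, 246.2], [261.7, 248.5], [265.2, 247.1], [303.1, 267.2]]
rest_knob [[299.9, 268.5], [302.7, 268.4], [303.5, 267.1], [301.9, 269.0]]
[264.65949511 229.99745643] [249.60914919 233.08597134]
```

```bash
python3 -m crank '[{"dp":[3,-20,-30],"roll":0,"gripper":0},{"dp":[6,-40,-70],"roll":0,"gripper":0},{"dp":[9,-60,-110],"roll":0,"gripper":0},{"dp":[12,-80,-150],"roll":0,"gripper":0},{"dp":[14,-90,-190],"roll":0,"gripper":0},{"dp":[16,-90,-230],"roll":0,"gripper":0},{"dp":[18,-90,-270],"roll":0,"gripper":0},{"dp":[18,-90,-310],"roll":0,"gripper":0},{"dp":[18,-90,-310],"roll":0,"gripper":0}]'
python3 - <<'E'
from h import *
P=snap("r");T=P["top"]
for l in("tray_mid","tray_lip","pan_mid","rest_knob","ball_1_center","cup","lens_cap","tape","back"):
    print(l,{n:[(np.round(d["centre"],1).tolist(),round(d["confidence"],2)) for d in models.spot_point(P[n],l)[:7]] for n in P})
for n in P:
    a=cv2.imread(f"pics/a_{n}.png")[:,:,::-1];d=(cv2.absdiff(a,P[n]["color"]).max(2)>40).astype(np.uint8)
    for r in (range(228,275,2) if n=="top" else []): print(r,"".join(".#"[v] for v in d[r,268:440:2]))
g=cv2.cvtColor(T["color"],cv2.COLOR_RGB2GRAY)[236:266,350:388]
c=cv2.HoughCircles(cv2.resize(g,None,fx=6,fy=6,interpolation=cv2.INTER_CUBIC),cv2.HOUGH_GRADIENT,1,35,param1=80,param2=16,minRadius=20,maxRadius=32)
print("balls in the pan",None if c is None else (c[0][:,:2]/6+[350,236]).round(1).tolist())
cv2.imwrite("pics/r.png",np.hstack([cv2.resize(T["color"][205:285,265:445],(800,356),interpolation=cv2.INTER_CUBIC)])[:,:,::-1])
E
```

```text
time_s: 39.58
eef_pos: [295.2, 297.2, 275.7]
ee_rot: [0.086, -0.086, 0.702, -0.701]
force: [0.1, -0.4, -0.2]
grip_width: 1.001
tray_mid {'side': [([267.2, 230.4], 0.69)], 'top': [([286.2, 249.4], 0.96), ([350.7, 249.4], 0.37)]}
tray_lip {'side': [([251.9, 233.7], 0.57), ([266.8, 227.6], 0.26)], 'top': [([293.1, 267.9], 0.64)]}
pan_mid {'side': [([264.1, 250.1], 0.81)], 'top': [([364.1, 250.6], 0.98)]}
rest_knob {'side': [([301.2, 266.4], 0.52)], 'top': [([400.2, 214.4], 0.59), ([363.1, 245.2], 0.34), ([363.6, 248.5], 0.16)]}
ball_1_center {'side': [([273.9, 246.1], 0.52)], 'top': [([359.5, 245.8], 0.53), ([375.4, 255.2], 0.39), ([178.8, 247.4], 0.26)]}
cup {'side': [([264.8, 190.3], 0.51)], 'top': [([179.1, 247.8], 0.69)]}
lens_cap {'side': [([303.3, 227.1], 0.47)], 'top': [([272.0, 202.6], 0.42)]}
tape {'side': [([310.3, 178.4], 0.77)], 'top': [([144.8, 187.6], 0.88)]}
back {'side': [([306.2, 186.3], 0.53)], 'top': [([180.3, 197.4], 0.93)]}
228 .....................................................................##......#####....
230 ...............................................##
[... 1373 characters left out ...]
.##...##....##...............
262 ........#................................#..#.....#................###....#...........
264 ........#........#........................#...#...##.................#....#...........
266 ................##.......................###.............##........###..###...........
268 .......#.....#####..................#....#####........#######....##..####.............
270 .......#######.................................##....######.##......#####............#
272 ........##.........................................#########........##.#.##........##.
274 ......................................#.................####..........................
balls in the pan [[357.9, 242.8]]
```

Run:
```python
import cv2
g=cv2.imread("pics/r_top.png",0);a=cv2.imread("pics/a_top.png",0)
ch=" .:-=+*#%@"
for nm,im,r0,r1,c0,c1 in(("pan now",g,238,264,350,386),("tray now",g,230,274,272,306),("tray start",a,230,274,272,306)):
    print(nm)
    for r in range(r0,r1): print(r,"".join(ch[min(9,int(v)*10//256)]*2 for v in im[r,c0:c1]))
```

```text
pan now
238 %%++==============--==**%%%%%%%%%%**++########################**--..::::
239 **==========######**++++**##@@@@@@@@@@%%######################%%%%::..::
240 --========++%%%%%%%%**++******##@@@@@@@@%%%%####################%%%%--::
241 ========++##@@@@@@%%##++++++==**##**%%@@@@@@%%####################****++
242 ========**%%@@@@@@%%##++++********==++****%%@@%%##################%%%%==
243 ====++****##%%@@%%%%##++++%%%%%%##**++****##@@@@%%##################**++
244 ====++##**##%%%%%%##++**##@@@@@@%%##++++****%%@@@@@@################%%%%
245 ==++##******====++++**@@%%@@@@@@@@##++******##@@@@%%%%##############%%%%
246 --==##++++******++++**##%%@@@@@@%%##++******##@@@@%%%%################**
247 ==**##**##%%%%%%##++++****%%%%%%##**++****##@@@@@@@@@@%%################
248 ==******%%@@@@%%%%********++****++++**##@@@@@@@@@@@@@@@@##############%%
249 ++##****%%@@@@@@%%**++******##@@@@@@@@@@@@@@@@@@@@@@@@%%##############%%
250 ++##****%%@@@@@@%%**++******##@@@@@@@@@@@@@@@@@@@@@@@@%%**############%%
251 ++##****##%%%%%%##++******##@@@@@@@@@@%%@@@@@@@@@@@@@@%%##############%%
252 ++##******
[... 6653 characters left out ...]
@**********%%@@@@@@@@@@@@@@@@@@@@@@--::....
265 ------------::::::++######**********%%@@@@@@@@@@@@@@@@@@%%**++......
266 ----------------::--**%%************%%@@@@@@@@@@@@@@@@@@@@@@@@....::
267 ------------------::##@@**######****%%@@@@@@@@@@@@@@@@@@@@@@@@..::..
268 ------------------::%%@@++##**######%%@@@@@@@@@@@@@@@@@@@@**==......
269 ::----------------::##@@########****%%@@@@@@@@@@@@##**==------::::::
270 ------------------::==##%%******####%%@@%%**++----::--::::--==++::::
271 ----------------------**@@####**++====--::::::::::::::::--------::::
272 ----------------------==++==--::::::----------::::::--::::----------
273 ----------------------------::::::::--------::::::::::::::::::------
```

```bash
python3 -c "
from rig import ctrl
print(ctrl.sense()['time_s'],ctrl.finish_job())"
```

```text
the job is handed in; nothing more can be done
40.5833 None
```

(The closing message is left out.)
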